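Make up two clay figurine kits at the painting bench

ROBOT

A 6-joint arm with a two-finger parallel gripper is mounted at the origin on the work surface. World frame = base frame: x ahead of the robot, y to its left, z up, the work surface at z = 0. Lengths are in m, angles in rad, forces in N, time in s.
With the tool pointing down it reaches from about 0.35 to 0.8 m from the base axis. Payload 7.3 kg.
Tool frame: the origin (TCP) lies at the very end of the fingers, on their centre line; the grasp point (between the pads) lies 19 mm behind it; z points along the fingers, y is the direction in which the jaws open and shut (so a half turn about z gives the same grasp; the last joint's range is limited). The gripper opens to 85 mm and grips with 20 to 120 N. Pads are 22 mm wide; open, the fingers measure 114 mm over their backs; the gripper's body (76 mm by 85 mm) begins 54 mm behind the grasp point. The pads swing forward as they close: fully open they stand 13 mm farther back than shut.
Start: joints at [1.202, 0.342, 1.524, -0, 1.275, -0.146], TCP at [0.116, 0.512, 0.231] pointing down, gripper open.
Joint ranges: [-2.53, 2.53], [-0.77, 2.02], [0.04, 2.7], [-1, 4.14], [0.28, 2.66], [-3.11, 3.11]. Speed limits (rad/s): [2.57, 2.57, 3.14, 3.14, 3.14, 3.14].

INTERFACE

Orientations are given as a rotation vector (axis times angle).
In Python, from bench import * gives the robot as it stands.
- The arm moves only by the shell command python3 -m inch 'ROWS'. ROWS is JSON, one flat list of numbers, 7 for each row, row after row: the shift along the tool's x, y, z in m, then the turn, a rotation vector about the tool's x, y, z in rad, then the closure, from -1 (fully open) to 1 (shut). In form: [tx, ty, tz, ax, ay, az, grip, tx, ty, tz, ax, ay, az, grip, ...]. A call has 1 to 12 rows; each row shifts and turns the commanded pose from where the row before left it, along the tool's axes as they then stand; what a row does not reach is not made up. A row lasts 1/12 s, in which the tool goes at most 41.7 mm and 7.16 degrees, less where a joint would pass 70% of its speed; a pose out of reach is approached as far as the arm can. A call is refused whole if a number of a shift passes 0.0417 or a number of a turn 0.125, either way. A call with a gripper value outside its range is refused whole. The fingers move at their own pace and stop on an object; the grip force is fixed at half the most. Time passes only in rows, so rows that do not move let the fingers close. It gives the time, the measured TCP pose, the force and the opening at its end, in the units of the state.
- get_state(): the state, without advancing time (a new reading comes with each control period).
- read_camera(name): name is "scene" or "top" or "wrist"; returns a dict with "image" (420x560x3 uint8, blue, green, red), "z_map" (420x560 float32, m along the optical axis (not along the pixel's ray), 0 where there is no reading), "fx", "fy", "cx", "cy" (pixels), "eye" and "rotation" of the camera in the world. Camera axes: x right, y down, z forward; pixel columns grow to the right and rows downward; lengths in m; the calibration is good to about 2 mm. The wrist camera is an equidistant fisheye: a pixel r from the principal point sees the ray r / f radians off the axis. A picture is of the moment at which its call begins.
- close_job(): hands the job in, once; it reports no verdict.
The state is a dict: "clock": time; "qpos": joint angles; "qvel": joint speeds; "joint_efforts": joint torques, N m; "ee_pos": TCP position; "ee_rot": TCP orientation; "ft_force": force on the tool from outside, world axes, zero at the start; "ft_torque": the same for the moment, N m; "opening": finger opening in m.
Only numpy, scipy, OpenCV 4.12 (cv2) and the standard library are available. Lean on these libraries where they do the work, as an engineer would, in place of code of your own. Each camera call takes 0.05 s, during which the arm holds its last target.

TASK

Make up the two kits for the painters. In the pine carrying rack, stand the jaguar next to the fixed end wall and the large dove next to the jaguar, both upright and set across the channel side by side, and push the sliding stop up until they are packed snug between wall and stop. In the flat tray, lay the pointing stick lengthwise in the compartment nearer the robot and stand the small dove upright in the other one; leave the tortoise and the enamel bowl where they are.

Things in the scene. Friction and masses are not known exactly. Their poses are not given: they have to be found in the camera images.
- jaguar: Red terracotta jaguar with black spots on a flat foot plate, 90 x 34 x 68 mm overall. Origin: centre of the plate's underside; +x to the head, y across, z up. Plate 64 (x) x 34 (y) x 8 mm. Flat-sided body 28 mm wide (y), x -27 to +27 mm, 24 to 50 mm high: grip it across y at x 0, about 34 mm up (the plate is wider: keep fingertips above 8 mm). About 160 g.
- large_dove: The larger of two cream clay dove whistles on flat foot plates, 92 x 34 x 62 mm. Origin: centre of the plate's underside; +x to the beak, y across, z up. Plate 56 (x) x 34 (y) x 8 mm. Flat wings, 30 mm over both (y), x -24 to +16 mm, 21 to 45 mm high: grip them across y at x 0, about 34 mm up (keep fingertips above 8 mm). About 120 g.
- small_dove: The smaller of the two cream clay dove whistles, same shape; about 62 x 22 x 42 mm. Origin: centre of the foot plate's underside; +x towards the beak, y across, z up. Foot plate 36 (x) x 21 (y) x 5 mm. Flat folded wings, 22 mm over both (y), from x -16 to +11 mm and 14 to 30 mm high: grip them across y, at x 0, about 25 mm up. 50 g.
- stick: Hard maple pointing stick lying flat, 131 mm long, square 14 x 14 mm shank with a tapered round point at one end. Origin: on its centre line at mid length, 7 mm above what it lies on; x along the stick, +x towards the point; the square shank runs from x -65 to +31 mm. Grip the shank across y. 30 g.
- tortoise: Cream clay tortoise, round domed shell 58 mm across and 33 mm high. Not wanted in either kit; it stays in its place. Origin: centre of its underside.
- bowl: Speckled blue enamel bowl, empty, 128 mm across the rim, 50 mm high, standing loose at the left of the bench. Not wanted; it stays in its place. Origin: centre of its underside.
- rack: Pine carrying rack, fixed, 96 (x) x 240 (y) mm. Origin: centre of its underside; y runs along its channel, z up. Channel floor 10 mm above the bench, 84 mm wide (x -42 to +42) between side lips that stand 8 mm above the floor. Fixed end wall at the -y end: 12 mm thick, top 60 mm above the bench, inner face at y -108 mm. At the +y end stands the sliding stop (stop_back).
- stop_back (a point): Centre of the back (+y) face of the rack's sliding stop, 35 mm above the bench; axes as the rack's. Upright maple plate 80 (x) x 12 (y) mm, top at 60 mm, a 20 mm knob on it up to 84 mm. Front face 12 mm to the -y side of this point. Slides along the rack's y only; 2 N (plus the pieces' friction) pushes it to -y; it stays where left. Starts with 175 to 200 mm of channel before it.
- tray: Flat pine tray, fixed, 138 (x) x 160 (y) x 12 mm. Origin: centre of its underside; x, y along its sides, z up. Floor 5 mm thick, walls 4 mm thick, 7 mm above the floor. A divider along y makes two compartments: on the -x side (nearer the robot, for the stick) inside x -65 to -1, y -76 to +76 mm; on the +x side (for the small dove) inside x 3 to 65, y -76 to +76 mm.
Not all that is in view belongs to the job. What is shaped like the jaguar but yellow is not meant.

How it is judged:
At the end, for the whole second after the job is handed in: Rack: jaguar by the wall, large dove by the stop, upright, within 0.2 rad of straight across and 17 mm of the middle, at most about 8 mm play in all. Tray: small dove upright in the compartment away from the robot; stick flat and lengthwise (0.4 rad) in the nearer one. All at rest (x of jaguar in the frame of rack between -0.017 and 0.017 m and y of jaguar in the frame of rack between -0.099 and -0.079 m and z of jaguar in the frame of rack between 0.007 and 0.014 m and angle between each of jaguar, large_dove's own z axis and vertical below 0.12 rad and angle between the y axis of each of jaguar, large_dove and the y axis of rack, either way round below 0.2 rad and x of large_dove in the frame of rack between -0.017 and 0.017 m and y of large_dove in the frame of rack between -0.066 and -0.045 m and z of large_dove in the frame of rack between 0.007 and 0.014 m and y of stop_back in the frame of rack between -0.034 and -0.02 m and x of small_dove in the frame of tray between 0.01 and 0.058 m and y of small_dove in the frame of tray between -0.067 and 0.067 m and z of small_dove in the frame of tray between 0.002 and 0.009 m and angle between small_dove's own z axis and vertical below 0.15 rad and x of stick in the frame of tray between -0.06 and -0.006 m and y of stick in the frame of tray between -0.016 and 0.016 m and z of stick in the frame of tray between 0.008 and 0.016 m and angle between the x axis of stick and the y axis of tray, either way round below 0.4 rad and linear speed of each of jaguar, large_dove, small_dove, stick below 0.01 m/s); the robot touches nothing.
It fails at once if the tortoise is shifted by more than 25 mm (distance of tortoise from where it was at the start of the episode above 0.025 m).
It fails at once if the bowl is shifted by more than 25 mm (distance of bowl from where it was at the start of the episode above 0.025 m).
It also fails if it takes over 120 s, if anything falls off the work surface, if the arm or the gripper's body presses on something with over 40 N, if the wrist force passes 120 N, or if a joint passes its speed limit or range.

## Working session

There is one attempt and no reset: what is moved stays moved. The work goes in short steps, Python scripts to look and compute and a shell command to move; the robot and the scene stay as the last step left them, time stands still between calls to the robot, and variables do not carry over. Pictures are saved under pics/ and viewed, and the job is handed in when it is done.

```bash
ls; mkdir -p pics; python3 - <<'E'
from bench import *
import cv2,numpy as np
s=get_state();print(s)
for n in ["scene","top","wrist"]:
    c=read_camera(n);cv2.imwrite(f"pics/{n}0.png",c["image"]);np.savez(f"pics/{n}0.npz",**c)
    print(n,{k:(v.tolist() if hasattr(v,'tolist') else v) for k,v in c.items() if k not in("image","z_map")})
E
```

```text
pics
{'clock': 0.0, 'qpos': array([ 1.20196567e+00,  3.42701678e-01,  1.52503428e+00, -1.29351197e-05,
        1.27542925e+00, -1.45987406e-01]), 'qvel': array([-1.14988628e-03, -7.79538692e-04, -9.97069086e-04,  9.97687721e-04,
        5.47588557e-05,  5.76256658e-06]), 'joint_efforts': array([ 1.28765121e-03, -4.33690810e+01, -2.46014768e+01, -2.26956809e-04,
        8.01304530e-03,  1.83484127e-05]), 'ee_pos': array([0.11584988, 0.51162902, 0.23063087]), 'ee_rot': array([-3.49268354e-01, -3.12172552e+00,  2.39343215e-03]), 'ft_force': array([-0.11814788, -0.39688714, -0.25373489]), 'ft_torque': array([-0.02199333,  0.01189565,  0.03969924]), 'opening': 0.08543609259891025}
scene {'fx': 433.4816341519423, 'fy': 433.4816341519423, 'cx': 275.2649298478325, 'cy': 209.4338653667728, 'eye': [1.1824287374797857, 0.12920975534683687, 0.6765306099445788], 'rotation': [-1.659881598451844, -1.7501293938110822, 0.8530919047911535]}
top {'fx': 445.462538308312, 'fy': 445.462538308312, 'cx': 271.6599800262046, 'cy': 211.5524685260403, 'eye': [0.25674183988738886, 0.09031582179912293, 1.153897227956798], 'rotation': [-2.167492030409068, 2.125291288780304, -0.18291658557633503]}
wrist {'fx': 325.19226210127806, 'fy': 325.19226210127806, 'cx': 281.86892123668486, 'cy': 204.27917608690572, 'eye': [0.04063602468176937, 0.5295439408972161, 0.3737419587783049], 'rotation': [2.255233061508554, 1.8005141233107502, 0.2794171838769007]}
```

View pics/scene0.png

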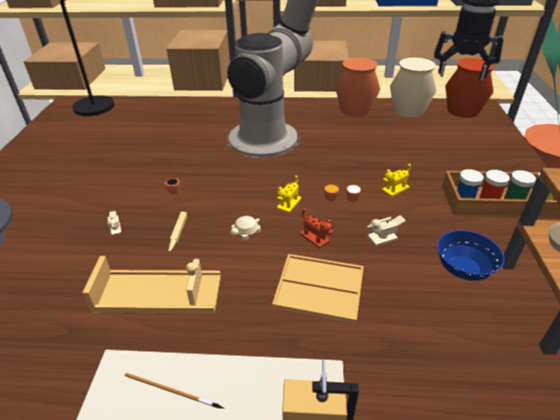

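View pics/top0.png

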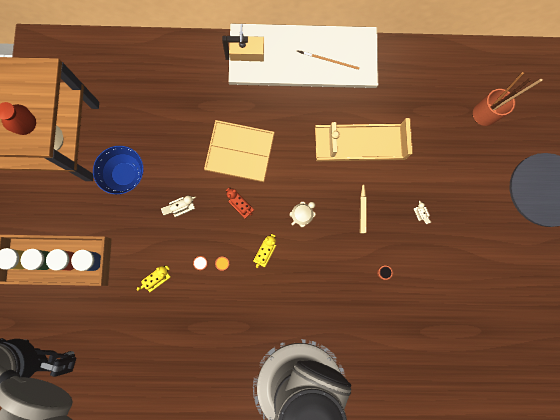

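View pics/wrist0.png

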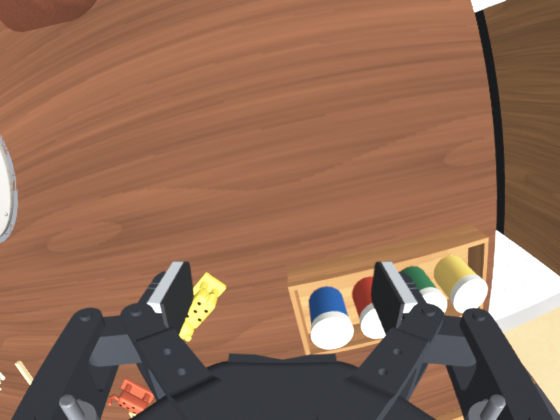

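The top view shows the red jaguar at (238,203), the yellow ones at (265,251) and (155,279), doves at (179,206) large and (423,212) small, stick (363,209), tortoise (302,213), bowl (118,170), tray (240,151) and rack (363,141). The jaguar meant is the red one, not the yellow. Next: enlarged crops and rectified measurements.

```bash
cat > h.py <<'E'
from bench import *
import cv2,numpy as np
from scipy.spatial.transform import Rotation as R
def cloud(c):
    h,w=c["z_map"].shape;v,u=np.mgrid[:h,:w];z=c["z_map"]
    p=np.stack([(u-c["cx"])/c["fx"]*z,(v-c["cy"])/c["fy"]*z,z],-1)
    P=p@R.from_rotvec(c["rotation"]).as_matrix().T+c["eye"]
    P[z==0]=np.nan
    return P
def load(n): 
    d=np.load(f"pics/{n}.npz");return {k:d[k] for k in d.files}
def ortho(c,z,x0,x1,y0,y1,mm=1.0):
    # image: up=+x, left=+y, plane at height z
    s=mm/1000;H=int((x1-x0)/s);W=int((y1-y0)/s)
    r,cc=np.mgrid[:H,:W];X=x1-(r+.5)*s;Y=y1-(cc+.5)*s
    p=(np.stack([X,Y,np.full_like(X,z)],-1)-c["eye"])@R.from_rotvec(c["rotation"]).as_matrix()
    u=p[...,0]/p[...,2]*c["fx"]+c["cx"];v=p[...,1]/p[...,2]*c["fy"]+c["cy"]
    return cv2.remap(c["image"],u.astype(np.float32),v.astype(np.float32),cv2.INTER_CUBIC)
E
python3 - <<'E'
from h import *
t=load("top0");s=load("scene0")
for n,c in(("top",t),("scene",s)):
    P=cloud(c)
    # crop
    im=c["image"]
    if n=="top": a=im[110:300,130:450]
    else: a=im[150:330,80:480]
    cv2.imwrite(f"pics/{n}_crop.png",cv2.resize(a,None,fx=800/a.shape[1],fy=800/a.shape[1],interpolation=cv2.INTER_CUBIC))
    z=P[...,2]; ws=(P[...,0]>.25)&(P[...,0]<.7)&(P[...,1]>-.3)&(P[...,1]<.4)
    print(n,"table",np.nanmedian(z[ws]))
    m=ws&(z>.006)
    k,l,st,ce=cv2.connectedComponentsWithStats(m.astype(np.uint8))
    for i in range(1,k):
        if st[i,4]<15: continue
        q=P[l==i]; xy=q[:,:2]
        e,V=np.linalg.eigh(np.cov(xy.T));a=np.degrees(np.arctan2(V[1,1],V[0,1]))
        print(ce[i].round(),st[i,4],"mean",xy.mean(0).round(4),"minrect",[np.round(x,4) for x in cv2.minAreaRect((xy*1000).astype(np.float32))],"pca",a.round(1),"zmax",q[:,2].max().round(4), im[l==i].mean(0).round())
E
```

```text
top table 0.0017509681447387404
[363. 141.] 3450 mean [ 0.629  -0.1628] minrect [array([ 632.0286, -155.8677]), array([106.8064, 242.4621]), np.float64(2.7231)] pca 92.7 zmax 0.0877 [130. 205. 236.]
[239. 151.] 1776 mean [0.5994 0.166 ] minrect [array([602.0275, 166.7524]), array([162.2864, 144.0301]), np.float64(79.5778)] pca 80.9 zmax 0.0203 [131. 211. 244.]
[363. 211.] 260 mean [ 0.4437 -0.1602] minrect [array([ 450.8293, -160.5309]), array([ 14.0337, 129.0291]), np.float64(88.6094)] pca 178.7 zmax 0.0209 [162. 221. 237.]
[239. 202.] 411 mean [0.4529 0.1603] minrect [array([457.225 , 162.0944]), array([97.7305, 33.445 ]), np.float64(44.6592)] pca 45.0 zmax 0.0703 [ 47.  76. 181.]
[179. 206.] 425 mean [0.4419 0.3111] minrect [array([443.048 , 310.2451]), array([34.6787, 92.0638]), np.float64(22.5358)] pca 112.7 zmax 0.0653 [182. 212. 222.]
[302. 213.] 448 mean [ 0.4316 -0.0027] minrect [array([432.1118,  -2.5627]), array([62.6671, 63.1231]), np.float64(87.2844)] pca 134.9 zmax 0.0379 [186. 217. 228.]
[265. 251.] 406 mean [0.3328 0.0914] minrect [array([333.5035,  92.2712]), array([
[... 2676 characters left out ...]
oat64(1.9843)] pca 91.5 zmax 0.0857 [109. 178. 216.]
[300. 265.] 22 mean [0.5459 0.1271] minrect [array([544.5032, 125.7045]), array([23.8463, 14.4909]), np.float64(37.5546)] pca -166.1 zmax 0.0082 [121. 202. 244.]
[285. 298.] 17 mean [0.6332 0.0995] minrect [array([633.4283,  99.5133]), array([17.7999,  9.9701]), np.float64(30.8377)] pca -151.3 zmax 0.0083 [121. 203. 244.]
[316. 302.] 19 mean [0.6408 0.1616] minrect [array([640.439 , 160.7197]), array([26.5762, 10.2889]), np.float64(20.3689)] pca -159.1 zmax 0.0079 [120. 201. 243.]
[325. 306.] 16 mean [0.6489 0.1787] minrect [array([647.7205, 177.9373]), array([24.9509,  5.8595]), np.float64(11.4917)] pca -169.2 zmax 0.0089 [120. 201. 243.]
```

```bash
python3 - <<'E'
from h import *
s=load("scene0")["image"];t=load("top0")["image"]
def cr(i,cx,cy,w): return cv2.resize(i[cy-w:cy+w,cx-w:cx+w],(260,260),interpolation=cv2.INTER_CUBIC)
a=np.hstack([cr(s,316,228,30),cr(s,385,228,30),cr(s,115,222,26)])
b=np.hstack([cr(t,239,203,26),cr(t,179,206,26),cr(t,423,212,22)])
cv2.imwrite("pics/crops.png",np.vstack([a,b]))
E
```

```text
(no output)
```

View pics/crops.png

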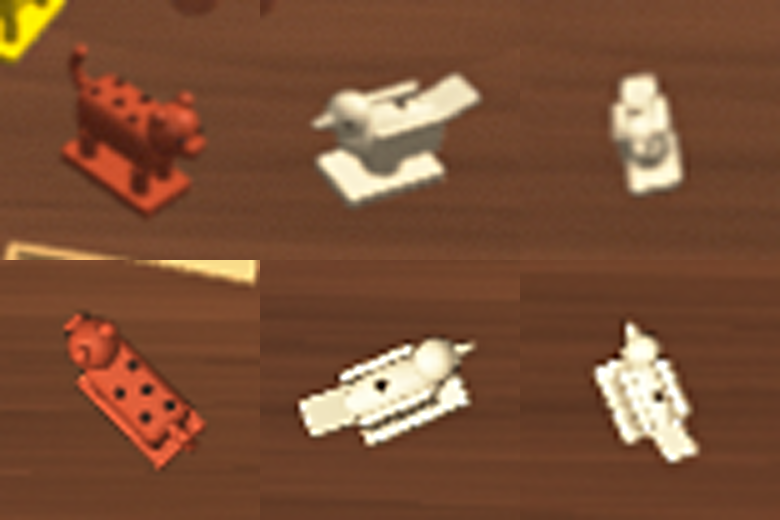

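View pics/top_crop.png

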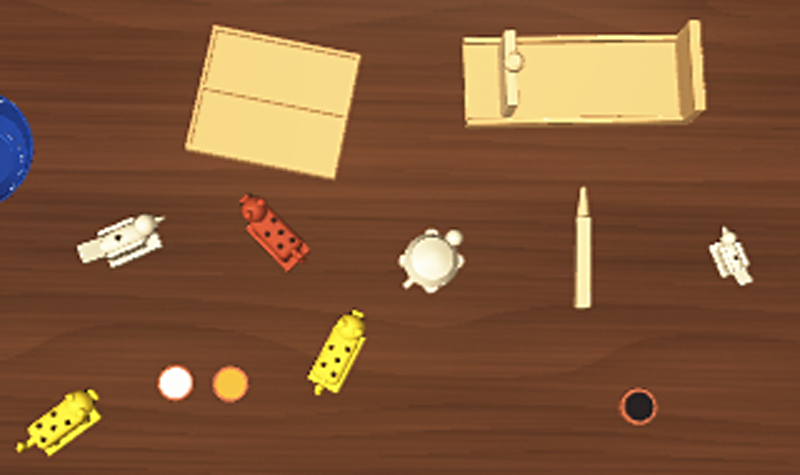

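Confirmed: the jaguar meant is the red one (scene 316,228), while (395,182) and (288,196) are yellow. Both doves are cream. (385,229) is about 92 mm long, so it is the large one, and (116,224) is the small one. Now a pose fit of simple box models.

```bash
cat > fit.py <<'E'
from h import *
from scipy.optimize import least_squares
B={"jaguar":[(-32,32,-17,17,0,8),(-27,27,-14,14,24,50)],
"large_dove":[(-28,28,-17,17,0,8),(-24,16,-15,15,21,45)],
"small_dove":[(-18,18,-10.5,10.5,0,5),(-16,11,-11,11,14,30)],
"stick":[(-65,31,-7,7,0,14)],
"tray":[(-69,69,-80,80,0,12)],
"rack":[(-48,48,-120,120,0,18),(-48,48,-120,-108,0,60)]}
def sd(p,b):
    c=np.array([(b[0]+b[1])/2,(b[2]+b[3])/2,(b[4]+b[5])/2]);h=np.array([b[1]-b[0],b[3]-b[2],b[5]-b[4]])/2
    q=np.abs(p-c)-h
    return np.linalg.norm(np.maximum(q,0),axis=1)+np.minimum(q.max(1),0)
def fit(name,g,cams,rad=60,zmin=3,z0=0):
    Q=[]
    for c,dz in cams:
        P=cloud(c).reshape(-1,3)-[0,0,dz]
        m=(np.hypot(P[:,0]-g[0],P[:,1]-g[1])<rad/1000)&(P[:,2]>z0+zmin/1000)
        Q.append(P[m]*1000-[0,0,z0*1000])
    def run(Q):
        def f(v):
            a=v[2];C,S=np.cos(a),np.sin(a);d=Q[:,:2]-v[:2]
            p=np.c_[C*d[:,0]+S*d[:,1],-S*d[:,0]+C*d[:,1],Q[:,2]]
            return np.clip(np.min([np.abs(sd(p,b)) for b in B[name]],0),0,8)
        best=None
        for da in(-.2,0,.2):
            for dx in(-8,0,8):
                r=least_squares(f,[g[0]*1000+dx,g[1]*1000,g[2]+da],loss="soft_l1",diff_step=1e-4)
                if best is None or r.cost<best.cost:best=r
        return best.x.round(2),round(best.cost/len(Q),2),len(Q)
    return [run(q) for q in Q if len(q)>15]+[run(np.vstack(Q))]
E
python3 - <<'E'
from fit import *
cams=[(load("top0"),.00175),(load("scene0"),.0007)]
for n,g,r in (("jaguar",(.457,.161,.8),60),("large_dove",(.445,.312,-1.15),60),("small_dove",(.445,-.297,.45),45),("stick",(.451,-.159,0.),75),("tray",(.601,.1675,-.19),115),("rack",(.630,-.155,.04),150)):
    print(n,fit(n,g,cams,r))
E
```

```text
jaguar [(array([453.27, 157.1 ,   0.75]), np.float64(2.83), 459), (array([451.69, 158.84,   0.77]), np.float64(2.33), 694), (array([451.84, 158.62,   0.77]), np.float64(2.56), 1153)]
large_dove [(array([444.38, 313.27,  -1.08]), np.float64(3.26), 475), (array([446.74, 311.95,  -1.13]), np.float64(2.44), 671), (array([446.2 , 312.3 ,  -1.13]), np.float64(2.81), 1146)]
small_dove [(array([ 4.4024e+02, -3.1087e+02,  1.7000e-01]), np.float64(2.93), 233), (array([ 4.4451e+02, -3.0830e+02, -8.0000e-02]), np.float64(2.78), 213), (array([ 4.4111e+02, -3.0985e+02,  1.7000e-01]), np.float64(2.92), 446)]
stick [(array([ 4.5787e+02, -1.6128e+02, -2.0000e-02]), np.float64(3.02), 364), (array([ 4.5875e+02, -1.5952e+02, -4.0000e-02]), np.float64(1.44), 269), (array([ 4.5793e+02, -1.5998e+02, -3.0000e-02]), np.float64(2.39), 633)]
tray [(array([ 5.9762e+02,  1.6330e+02, -1.8000e-01]), np.float64(3.13), 2442), (array([ 6.0162e+02,  1.7169e+02, -1.9000e-01]), np.float64(2.89), 4095), (array([ 5.9973e+02,  1.6386e+02, -1.8000e-01]), np.float64(3.0), 6537)]
rack [(array([ 6.2467e+02, -1.5710e+02,  4.0000e-02]), np.float64(4.7), 3841), (array([ 6.3001e+02, -1.5492e+02,  4.0000e-02]), np.float64(4.32), 5812), (array([ 6.2984e+02, -1.5540e+02,  4.0000e-02]), np.float64(4.5), 9653)]
```

```bash
cat > ov.py <<'E'
from fit import *
def proj(c,X):
    p=(np.asarray(X)-c["eye"])@R.from_rotvec(c["rotation"]).as_matrix()
    return np.c_[p[:,0]/p[:,2]*c["fx"]+c["cx"],p[:,1]/p[:,2]*c["fy"]+c["cy"]]
E_=[(0,1),(2,3),(4,5),(6,7),(0,2),(1,3),(4,6),(5,7),(0,4),(1,5),(2,6),(3,7)]
def draw(c,items,crop,f):
    u0,v0,u1,v1=crop
    im=cv2.resize(c["image"][v0:v1,u0:u1],None,fx=f,fy=f,interpolation=cv2.INTER_CUBIC)
    for bx,(x,y,a,z) in items:
        for b in bx:
            C=np.array([[X,Y,Z] for X in b[:2] for Y in b[2:4] for Z in b[4:]])/1000
            W=np.c_[x+np.cos(a)*C[:,0]-np.sin(a)*C[:,1],y+np.sin(a)*C[:,0]+np.cos(a)*C[:,1],C[:,2]+z]
            p=((proj(c,W)-[u0,v0]+.5)*f)
            for i,j in E_: cv2.line(im,tuple(int(k) for k in p[i]*8),tuple(int(k) for k in p[j]*8),(255,0,255),1,cv2.LINE_AA,3)
    return im
E
python3 - <<'E'
from ov import *
B["rack"]=[(-48,48,-120,120,0,10),(-42,42,-108,120,10,18),(-48,48,-120,-108,0,60)]
B["tray"]=[(-69,69,-80,80,0,12),(-1,3,-76,76,5,12)]
it=[(B["jaguar"],(.452,.159,.77,0)),(B["large_dove"],(.446,.312,-1.12,0)),(B["small_dove"],(.446,-.299,.42,0)),(B["stick"],(.4515,-.16,-.025,0)),(B["tray"],(.601,.1675,-.187,0)),(B["rack"],(.6305,-.155,.041,0))]
t=load("top0");s=load("scene0")
a=draw(t,it,(160,115,440,240),2.85);b=draw(s,it,(80,195,480,325),2)
cv2.imwrite("pics/ov1.png",np.vstack([a[:,:798],cv2.copyMakeBorder(b,0,0,0,0,0)[:,:798]]))
E
```

```text
(no output)
```

View pics/ov1.png

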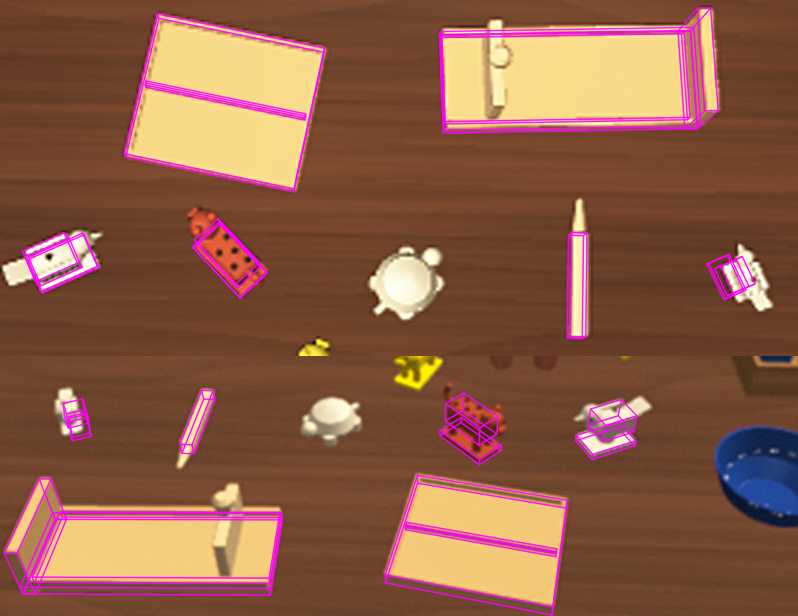

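```bash
cat > go.py <<'E'
import sys
from h import *
# usage: go.py x y z jawdir_deg(world heading of tool y, mod 180; 'k' keep)
s=get_state();M=R.from_rotvec(s["ee_rot"]).as_matrix()
p=s["ee_pos"];hd=np.degrees(np.arctan2(M[1,1],M[0,1]))
print("clk %.2f"%s["clock"],"pos",p.round(4),"jaw %.1f"%hd,"toolz",M[:,2].round(3),"q",s["qpos"].round(2),"open %.4f"%s["opening"],"F",s["ft_force"].round(1))
if len(sys.argv)>4:
    x,y,z=map(float,sys.argv[1:4]);
    t=hd if sys.argv[4]=='k' else float(sys.argv[4])
    d=(t-hd+90)%180-90
    for dd in (d,d-np.sign(d)*180):
        T=R.from_euler("z",np.radians(hd+dd)).as_matrix()
        # tool y -> heading, tool z down: x = y cross z
        yy=np.array([np.cos(np.radians(hd+dd)),np.sin(np.radians(hd+dd)),0]);zz=np.array([0,0,-1]);N=np.c_[np.cross(yy,zz),yy,zz]
        w=R.from_matrix(M.T@N).as_rotvec()
        dp=np.array([x,y,z])-p
        print("turn",w.round(4),"(rows %d)"%np.ceil(abs(w).max()/.12),"| shift before turn",(M.T@dp).round(4),"| shift after turn",(N.T@dp).round(4), "q6 est",(s["qpos"][5]-np.radians(dd)).round(2))
E
python3 go.py 0.452 0.159 0.14 134.1
```

```text
clk 0.15 pos [0.1159 0.5118 0.2308] jaw 77.2 toolz [-0.    -0.001 -1.   ] q [ 1.2   0.34  1.52 -0.    1.28 -0.15] open 0.0853 F [ 0.6  0.4 -0.2]
turn [-9.000e-04 -7.000e-04 -9.924e-01] (rows 9) | shift before turn [-0.4058 -0.2697  0.091 ] | shift after turn [ 0.0041 -0.4872  0.0908] q6 est -1.14
turn [-8.0000e-04  1.1000e-03  2.1492e+00] (rows 18) | shift before turn [-0.4058 -0.2697  0.091 ] | shift after turn [-0.0041  0.4872  0.0908] q6 est 2.0
```

```bash
python3 -m inch '[-0.033,-0.022,0.004,0,0,0,-1,-0.033,-0.022,0.004,0,0,0,-1,-0.033,-0.022,0.004,0,0,0,-1,-0.033,-0.022,0.004,0,0,0,-1,-0.033,-0.022,0.004,0,0,0,-1,-0.033,-0.022,0.004,0,0,0,-1,-0.033,-0.022,0.004,0,0,0,-1,-0.033,-0.022,0.004,0,0,0,-1,-0.033,-0.022,0.004,0,0,0,-1,-0.033,-0.022,0.004,0,0,0,-1,-0.033,-0.022,0.004,0,0,0,-1,-0.033,-0.022,0.004,0,0,0,-1]'
python3 -m inch '[0,0,0,0,0,-0.11,-1,0,0,0,0,0,-0.11,-1,0,0,0,0,0,-0.11,-1,0,0,0,0,0,-0.11,-1,0,0,0,0,0,-0.11,-1,0,0,0,0,0,-0.11,-1,0,0,0,0,0,-0.11,-1,0,0,0,0,0,-0.11,-1,0,0,0,0,0,-0.11,-1,0,0,0,0,0,0,-1]'
python3 go.py 0.452 0.159 0.1 134.1; python3 - <<'E'
from h import *
c=read_camera("wrist");cv2.imwrite("pics/w1.png",c["image"]);np.savez("pics/w1.npz",**c)
E
```

```text
clock: 1.15
ee_pos: [0.4448, 0.1653, 0.1831]
ee_rot: [-0.35, -3.122, -0.0]
ft_force: [1.0, 1.3, -0.5]
opening: 0.0855
clock: 1.98
ee_pos: [0.4437, 0.167, 0.1831]
ee_rot: [1.181, -2.911, -0.0]
ft_force: [0.3, -0.6, -0.1]
opening: 0.0853
clk 1.98 pos [0.4437 0.167  0.1831] jaw 134.2 toolz [-0. -0. -1.] q [ 0.2   0.3   1.73  0.    1.11 -2.14] open 0.0853 F [ 0.3 -0.6 -0.1]
turn [ 0.0003 -0.0004  0.0014] (rows 1) | shift before turn [-0.0004 -0.0116  0.0831] | shift after turn [-0.0004 -0.0115  0.0831] q6 est -2.14
turn [ 6.0000e-04  5.0000e-04 -3.1402e+00] (rows 27) | shift before turn [-0.0004 -0.0116  0.0831] | shift after turn [0.0004 0.0115 0.0831] q6 est -5.28
```

View pics/w1.png

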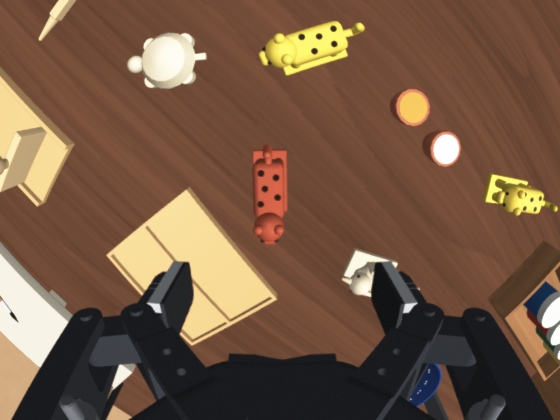

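```bash
cat >> h.py <<'E'
def wcloud(c):
    h,w=c["z_map"].shape;v,u=np.mgrid[:h,:w];z=c["z_map"]
    a=(u-c["cx"])/c["fx"];b=(v-c["cy"])/c["fy"];r=np.hypot(a,b)+1e-9
    k=np.tan(np.minimum(r,1.5))/r
    p=np.stack([a*k*z,b*k*z,z],-1)
    P=p@R.from_rotvec(c["rotation"]).as_matrix().T+c["eye"];P[(z==0)|(r>1.2)]=np.nan
    return P
_c=cloud
def cloud(c): return wcloud(c) if abs(float(c["fx"])-325)<20 else _c(c)
E
python3 - <<'E'
from fit import *
w=load("w1");P=cloud(w);m=(P[...,0]>.3)&(P[...,0]<.6)&(P[...,1]<.3)&(P[...,1]>0);dz=np.nanmedian(P[m][:,2]);print(dz)
w2=[(w,0.0)]
print(fit("jaguar",(.452,.159,.77),w2,60), P[195,270])
q=P[150:240,250:290].reshape(-1,3);q=q[(q[:,2]>.01)];print(q.min(0),q.max(0))
E
```

```text
0.005276592147543363
[(array([453.41, 158.1 ,   0.79]), np.float64(6.66), 36510), (array([453.41, 158.1 ,   0.79]), np.float64(6.66), 36510)] [0.4527849  0.16090765 0.05106538]
[0.42311035 0.12864695 0.01000104] [0.48682605 0.19315583 0.0699921 ]
```

```bash
python3 -m inch '[-0.0004,-0.0117,0,0,0,0,-1,0,0,0.035,0,0,0,-1,0,0,0.035,0,0,0,-1,0,0,0.035,0,0,0,-1,0,0,0.03,0,0,0,-1,0,0,0.02,0,0,0,-1,0,0,0.011,0,0,0,-1,0,0,0,0,0,0,-1]'; python3 go.py 0.4525 0.159 0.016 k | head -2
python3 - <<'E'
from h import *
c=read_camera("wrist");cv2.imwrite("pics/w2.png",c["image"])
E
```

```text
clock: 2.7
ee_pos: [0.4512, 0.1581, 0.0148]
ee_rot: [1.17, -2.911, -0.001]
ft_force: [-0.7, -0.0, 0.8]
opening: 0.0854
clk 2.70 pos [0.4512 0.1581 0.0148] jaw 133.8 toolz [-0.005 -0.001 -1.   ] q [ 0.18  0.56  1.9  -0.    0.69 -2.16] open 0.0854 F [-0.7 -0.   0.8]
turn [ 0.0027 -0.0041  0.    ] (rows 1) | shift before turn [-0.0016 -0.0002 -0.0012] | shift after turn [-0.0016 -0.0002 -0.0012] q6 est -2.16
```

View pics/w2.png

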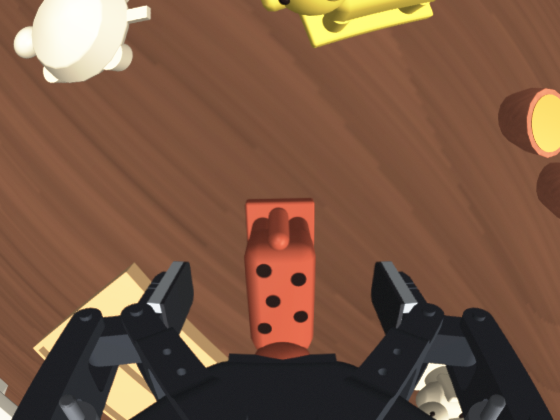

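The jaguar, at (280,290), is centred between the fingers. Closing.

```bash
python3 -m inch '[0,0,0,0,0,0,1,0,0,0,0,0,0,1,0,0,0,0,0,0,1,0,0,0,0,0,0,1,0,0,0,0,0,0,1,0,0,0,0,0,0,1,0,0,0,0,0,0,1,0,0,0,0,0,0,1,0,0,0,0,0,0,1,0,0,0,0,0,0,1]'
python3 -m inch '[0,0,-0.02,0,0,0,1,0,0,-0.03,0,0,0,1,0,0,-0.03,0,0,0,1,0,0,-0.03,0,0,0,1,0,0,0,0,0,0,1]'
python3 go.py 0.633 -0.225 0.125 92.3
```

```text
clock: 3.58
ee_pos: [0.4528, 0.159, 0.0182]
ee_rot: [-1.175, 2.912, -0.001]
ft_force: [0.8, -0.2, 4.7]
opening: 0.0275
clock: 4.0
ee_pos: [0.4553, 0.1596, 0.1327]
ee_rot: [-1.172, 2.904, -0.003]
ft_force: [1.7, 0.4, -1.1]
opening: 0.0271
clk 4.00 pos [0.4553 0.1596 0.1327] jaw 134.0 toolz [ 0.01   0.002 -1.   ] q [ 0.18  0.37  1.79  0.    0.97 -2.16] open 0.0271 F [ 1.7  0.4 -1.1]
turn [-0.0023  0.0102  0.7272] (rows 7) | shift before turn [ 0.1392 -0.4001  0.0088] | shift after turn [-0.1621 -0.3914  0.0077] q6 est -1.43
turn [-0.0129 -0.0029 -2.4144] (rows 21) | shift before turn [ 0.1392 -0.4001  0.0088] | shift after turn [0.1621 0.3914 0.0077] q6 est -4.57
```

```bash
python3 -m inch '[0,0,-0.004,0,0,0.104,1,0,0,-0.004,0,0,0.104,1,0,0,-0.004,0,0,0.104,1,0,0,-0.004,0,0,0.104,1,0,0,-0.004,0,0,0.104,1,0,0,0,0,0,0.104,1,0,0,0,0,0,0.104,1,0,0,0,0,0,0,1]'
python3 -m inch '[-0.014,-0.034,0,0,0,0,1,-0.014,-0.034,0,0,0,0,1,-0.014,-0.034,0,0,0,0,1,-0.014,-0.034,0,0,0,0,1,-0.014,-0.034,0,0,0,0,1,-0.014,-0.034,0,0,0,0,1,-0.014,-0.034,0,0,0,0,1,-0.014,-0.034,0,0,0,0,1,-0.014,-0.034,0,0,0,0,1,-0.014,-0.034,0,0,0,0,1,-0.014,-0.034,0,0,0,0,1,0,0,0,0,0,0,1]'
python3 go.py 0.6333 -0.223 0.035 92.3
python3 - <<'E'
from h import *
for n in("wrist","scene"):
  c=read_camera(n);cv2.imwrite(f"pics/{n}3.png",c["image"]);np.savez(f"pics/{n}3.npz",**c)
E
```

```text
clock: 4.67
ee_pos: [0.4519, 0.1589, 0.1469]
ee_rot: [0.056, -3.14, 0.0]
ft_force: [-1.1, -0.3, -1.5]
opening: 0.0273
clock: 5.67
ee_pos: [0.6221, -0.2153, 0.1459]
ee_rot: [-0.06, 3.14, -0.004]
ft_force: [-0.7, 0.4, -1.0]
opening: 0.0275
clk 5.67 pos [ 0.6221 -0.2153  0.1459] jaw 92.2 toolz [ 0.001 -0.003 -1.   ] q [-0.45  0.65  1.24 -0.    1.24 -2.06] open 0.0275 F [-0.7  0.4 -1. ]
turn [-0.0027  0.0011 -0.0022] (rows 1) | shift before turn [-0.0108 -0.0078  0.111 ] | shift after turn [-0.0109 -0.0082  0.1109] q6 est -2.06
turn [1.8000e-03 4.3000e-03 3.1394e+00] (rows 27) | shift before turn [-0.0108 -0.0078  0.111 ] | shift after turn [0.0109 0.0082 0.1109] q6 est 1.08
```

View pics/wrist3.png

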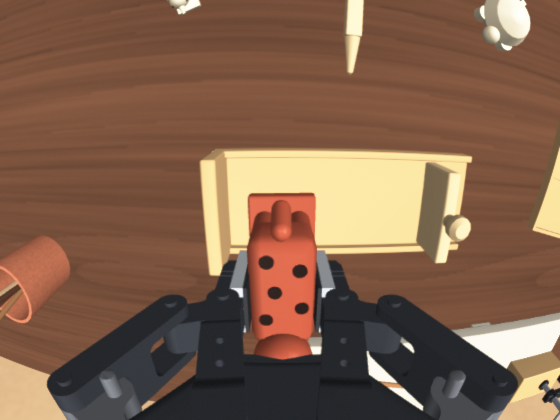

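View pics/scene3.png

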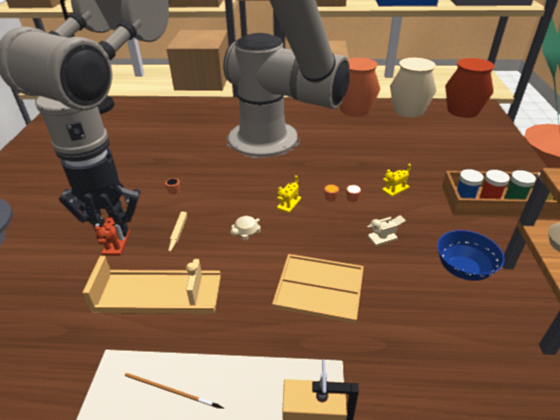

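```bash
python3 -m inch '[-0.0109,-0.0015,0,0,0,0,1,0,0,0.03,0,0,0,1,0,0,0.03,0,0,0,1,0,0,0.025,0,0,0,1,0,0,0.015,0,0,0,1,0,0,0,0,0,0,1,0,0,0,0,0,0,1]'
python3 go.py 0.633 -0.217 0.029 92.3|head -2
python3 - <<'E'
from h import *
for n in("wrist","scene"):
  c=read_camera(n);cv2.imwrite(f"pics/{n}4.png",c["image"]);np.savez(f"pics/{n}4.npz",**c)
a=cv2.imread("pics/scene4.png")[190:330,50:260];b=cv2.imread("pics/wrist4.png")
a=cv2.resize(a,(630,420));cv2.imwrite("pics/c4.png",cv2.resize(np.hstack([a,b]),(800,282)))
E
```

```text
clock: 6.35
ee_pos: [0.6311, -0.2083, 0.0467]
ee_rot: [0.065, -3.139, -0.002]
ft_force: [0.3, -0.6, -1.1]
opening: 0.0274
clk 6.35 pos [ 0.6311 -0.2083  0.0467] jaw 92.4 toolz [-0.002  0.001 -1.   ] q [-0.43  0.77  1.31  0.    1.06 -2.05] open 0.0274 F [ 0.3 -0.6 -1.1]
turn [ 0.0013 -0.002   0.0015] (rows 1) | shift before turn [-0.0015 -0.0088  0.0177] | shift after turn [-0.0015 -0.0088  0.0177] q6 est -2.05
```

View pics/c4.png

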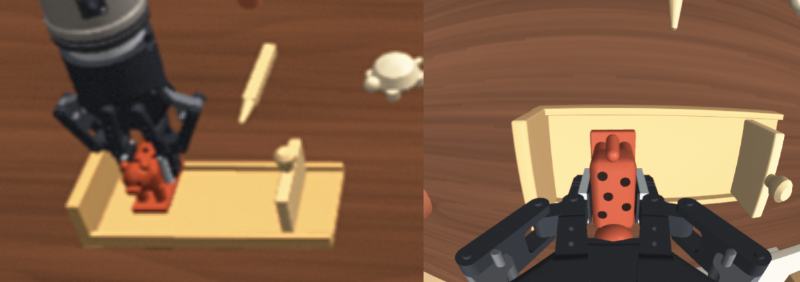

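```bash
python3 -m inch '[-0.0015,-0.0088,0,0,0,0,1,0,0,0.008,0,0,0,1,0,0,0.006,0,0,0,1,0,0,0.0035,0,0,0,1,0,0,0,0,0,0,1,0,0,0,0,0,0,1]'; python3 go.py
```

```text
clock: 6.95
ee_pos: [0.6334, -0.2184, 0.0293]
ee_rot: [0.061, -3.14, -0.001]
ft_force: [-0.1, -0.4, -1.5]
opening: 0.0273
clk 6.95 pos [ 0.6334 -0.2184  0.0293] jaw 92.2 toolz [-0.001  0.001 -1.   ] q [-0.45  0.8   1.31  0.    1.04 -2.06] open 0.0273 F [-0.1 -0.4 -1.5]
```

```bash
python3 -m inch '[0,0,0.001,0,0,0,1,0,0,0.001,0,0,0,1,0,0,0,0,0,0,1,0,0,0,0,0,0,1]'; python3 go.py
```

```text
clock: 7.28
ee_pos: [0.6337, -0.2185, 0.0283]
ee_rot: [-0.062, 3.141, -0.0]
ft_force: [-1.9, 0.8, 2.2]
opening: 0.0268
clk 7.28 pos [ 0.6337 -0.2185  0.0283] jaw 92.3 toolz [ 0. -0. -1.] q [-0.45  0.8   1.31  0.    1.03 -2.06] open 0.0268 F [-1.9  0.8  2.2]
```

```bash
python3 -m inch '[0,0,0,0,0,0,0,0,0,0,0,0,0,0,0,0,0,0,0,0,0,0,0,0,0,0,0,0,0,0,0,0,0,0,0,0,0,0,0,0,0,0]'; python3 -m inch '[0,0,-0.01,0,0,0,0,0,0,-0.02,0,0,0,0,0,0,-0.03,0,0,0,0,0,0,-0.03,0,0,0,0,0,0,-0.03,0,0,0,0,0,0,0,0,0,0,0]'
python3 go.py 0.446 0.312 0.15 26
python3 - <<'E'
from h import *
for n in("wrist","scene"):
  c=read_camera(n);cv2.imwrite(f"pics/{n}5.png",c["image"]);np.savez(f"pics/{n}5.npz",**c)
a=cv2.imread("pics/scene5.png")[190:330,50:260];b=cv2.imread("pics/wrist5.png")
a=cv2.resize(a,(630,420));cv2.imwrite("pics/c5.png",cv2.resize(np.hstack([a,b]),(800,282)))
E
```

```text
clock: 7.78
ee_pos: [0.6336, -0.2186, 0.0277]
ee_rot: [-0.062, 3.141, 0.0]
ft_force: [0.2, -0.1, 0.2]
opening: 0.0426
clock: 8.28
ee_pos: [0.6367, -0.2199, 0.1562]
ee_rot: [-0.062, 3.129, -0.009]
ft_force: [1.1, 0.2, 1.0]
opening: 0.0421
clk 8.28 pos [ 0.6367 -0.2199  0.1562] jaw 92.3 toolz [ 0.012 -0.005 -1.   ] q [-0.45  0.67  1.19  0.    1.28 -2.06] open 0.0421 F [1.1 0.2 1. ]
turn [0.0014 0.0135 1.1563] (rows 10) | shift before turn [0.1697 0.539  0.0011] | shift after turn [0.5617 0.0618 0.0062] q6 est -0.9
turn [-1.5100e-02  1.5000e-03 -1.9852e+00] (rows 17) | shift before turn [0.1697 0.539  0.0011] | shift after turn [-0.5617 -0.0618  0.0062] q6 est -4.04
```

View pics/c5.png

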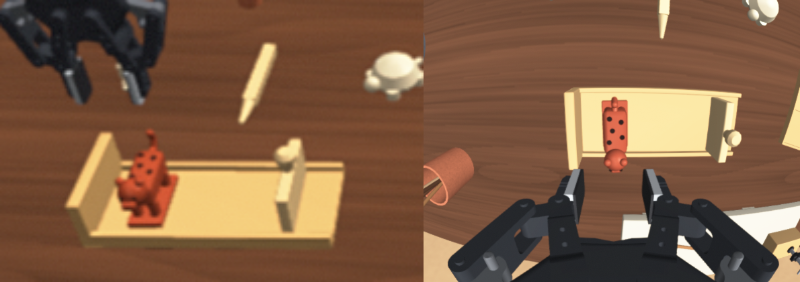

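The jaguar stands upright across the channel with room on both sides. On to the large dove.

```bash
python3 -m inch '[0.013,0.0405,0,0,0,0,-1,0.013,0.0405,0,0,0,0,-1,0.013,0.0405,0,0,0,0,-1,0.013,0.0405,0,0,0,0,-1,0.013,0.0405,0,0,0,0,-1,0.013,0.0405,0,0,0,0,-1,0.013,0.0405,0,0,0,0,-1,0.013,0.0405,0,0,0,0,-1,0.013,0.0405,0,0,0,0,-1,0.013,0.0405,0,0,0,0,-1,0.013,0.0405,0,0,0,0,-1,0.013,0.0405,0,0,0,0,-1]'
python3 -m inch '[0,0,0,0,0,0.115,-1,0,0,0,0,0,0.115,-1,0,0,0,0,0,0.115,-1,0,0,0,0,0,0.115,-1,0,0,0,0,0,0.115,-1,0,0,0,0,0,0.115,-1,0,0,0,0,0,0.115,-1,0,0,0,0,0,0.115,-1,0,0,0,0,0,0.115,-1,0,0,0,0,0,0.115,-1,0,0,0,0,0,0,-1,0,0,0,0,0,0,-1]'
python3 go.py 0.446 0.312 0.1 25.8
python3 - <<'E'
from fit import *
w=read_camera("wrist");np.savez("pics/w6.npz",**w);cv2.imwrite("pics/w6.png",w["image"])
print(fit("large_dove",(.446,.312,-1.12),[(w,0.)],60))
E
```

```text
clock: 9.38
ee_pos: [0.4604, 0.2526, 0.1469]
ee_rot: [0.061, -3.139, 0.001]
ft_force: [0.9, -0.4, -1.0]
opening: 0.0856
clock: 10.38
ee_pos: [0.4617, 0.2509, 0.147]
ee_rot: [-1.651, -2.671, 0.002]
ft_force: [0.3, 1.0, 0.6]
opening: 0.0853
clk 10.38 pos [0.4617 0.2509 0.147 ] jaw 26.5 toolz [-0.002 -0.001 -1.   ] q [ 0.35  0.43  1.64  0.    1.07 -0.11] open 0.0853 F [0.3 1.  0.6]
turn [-0.0018 -0.0002  0.0131] (rows 1) | shift before turn [0.0616 0.0133 0.047 ] | shift after turn [0.0618 0.0125 0.047 ] q6 est -0.1
turn [ 4.0000e-04 -2.8000e-03 -3.1285e+00] (rows 27) | shift before turn [0.0616 0.0133 0.047 ] | shift after turn [-0.0618 -0.0125  0.047 ] q6 est -3.24
[(array([442.97, 313.5 ,  -0.97]), np.float64(6.3), 21094), (array([442.97, 313.5 ,  -0.97]), np.float64(6.3), 21094)]
```

View pics/w6.png

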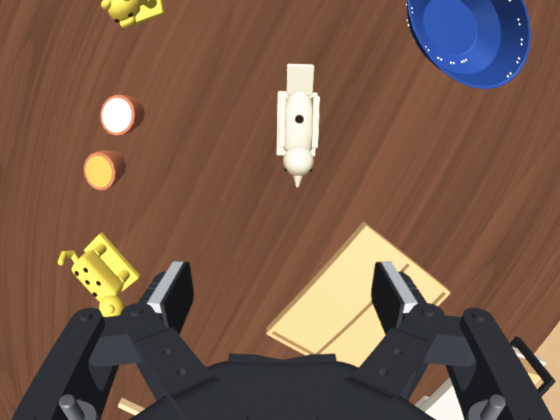

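```bash
python3 -m inch '[0.031,0.006,0,0,0,0.013,-1,0.031,0.0065,0,0,0,0,-1,0,0,0.03,0,0,0,-1,0,0,0.025,0,0,0,-1,0,0,0.01,0,0,0,-1,0,0,0,0,0,0,-1,0,0,0,0,0,0,-1]'; python3 go.py 0.446 0.312 0.016 k | head -2
python3 - <<'E'
from fit import *
w=read_camera("wrist");np.savez("pics/w7.npz",**w);cv2.imwrite("pics/w7.png",w["image"])
P=cloud(w);m=(abs(P[...,0]-.446)<.06)&(abs(P[...,1]-.312)<.06)&(P[...,2]>.04);print(P[m].mean(0))
print(fit("large_dove",(.446,.312,-1.12),[(w,0.)],60))
E
```

```text
clock: 11.02
ee_pos: [0.4464, 0.3122, 0.0829]
ee_rot: [-1.672, -2.659, 0.001]
ft_force: [0.9, -1.0, 0.6]
opening: 0.0857
clk 11.02 pos [0.4464 0.3122 0.0829] jaw 25.7 toolz [-0.001 -0.    -1.   ] q [0.47 0.54 1.66 0.   0.94 0.02] open 0.0857 F [ 0.9 -1.   0.6]
turn [-0.0007 -0.     -0.    ] (rows 1) | shift before turn [ 0.     -0.0004  0.0669] | shift after turn [ 0.     -0.0005  0.0669] q6 est 0.02
[0.44532087 0.32257666 0.14914807]
[(array([443.57, 314.03,  -1.46]), np.float64(6.44), 37862), (array([443.57, 314.03,  -1.46]), np.float64(6.44), 37862)]
```

View pics/w7.png

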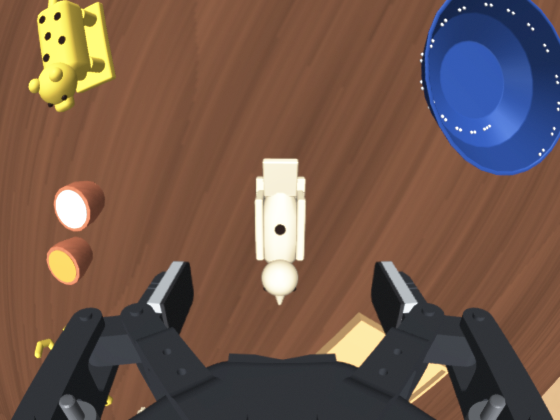

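The dove, at (280,230), is centred and aligned. Descend and grip.

```bash
python3 -m inch '[0,0,0.03,0,0,0,-1,0,0,0.025,0,0,0,-1,0,0,0.011,0,0,0,-1,0,0,0,0,0,0,-1,0,0,0,0,0,0,1,0,0,0,0,0,0,1,0,0,0,0,0,0,1,0,0,0,0,0,0,1,0,0,0,0,0,0,1,0,0,0,0,0,0,1,0,0,0,0,0,0,1,0,0,0,0,0,0,1]'
python3 go.py
python3 -m inch '[0,0,0,0,0,0,1,0,0,-0.02,0,0,0,1,0,0,-0.03,0,0,0,1,0,0,-0.03,0,0,0,1,0,0,-0.03,0,0,0,1,0,0,-0.02,0,0,0,1,0,0,0,0,0,0,1,0,0,0,0,0,0,1]'
python3 go.py 0.631 -0.163 0.15 92.3
python3 - <<'E'
from fit import *
w=read_camera("wrist");cv2.imwrite("pics/w8.png",w["image"])
E
```

```text
clock: 12.07
ee_pos: [0.4469, 0.3127, 0.018]
ee_rot: [1.673, 2.658, 0.003]
ft_force: [-1.1, -1.8, 6.7]
opening: 0.0293
clk 12.07 pos [0.4469 0.3127 0.018 ] jaw 25.6 toolz [ 0.002  0.001 -1.   ] q [0.47 0.64 1.71 0.   0.79 0.02] open 0.0293 F [-1.1 -1.8  6.7]
clock: 12.73
ee_pos: [0.4466, 0.3126, 0.1477]
ee_rot: [1.673, 2.658, 0.003]
ft_force: [0.1, -1.0, -2.4]
opening: 0.0293
clk 12.73 pos [0.4466 0.3126 0.1477] jaw 25.6 toolz [ 0.002  0.001 -1.   ] q [0.47 0.46 1.59 0.   1.09 0.02] open 0.0293 F [ 0.1 -1.  -2.4]
turn [ 0.0022  0.0013 -1.1639] (rows 10) | shift before turn [-0.5085 -0.0393 -0.0025] | shift after turn [-0.1651 -0.4826 -0.0023] q6 est -1.14
turn [ 1.4000e-03 -2.4000e-03  1.9777e+00] (rows 17) | shift before turn [-0.5085 -0.0393 -0.0025] | shift after turn [ 0.1651  0.4826 -0.0023] q6 est 2.0
```

View pics/w8.png

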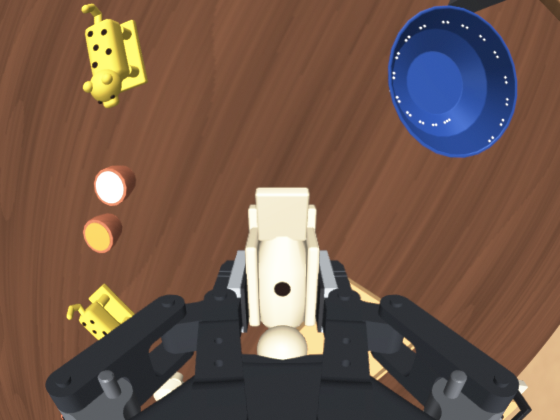

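```bash
python3 -m inch '[0,0,0,0,0,-0.116,1,0,0,0,0,0,-0.116,1,0,0,0,0,0,-0.116,1,0,0,0,0,0,-0.116,1,0,0,0,0,0,-0.116,1,0,0,0,0,0,-0.116,1,0,0,0,0,0,-0.116,1,0,0,0,0,0,-0.116,1,0,0,0,0,0,-0.116,1,0,0,0,0,0,-0.116,1,0,0,0,0,0,0,1]'
python3 -m inch '[-0.0137,-0.0397,0,0,0,0,1,-0.0137,-0.0397,0,0,0,0,1,-0.0137,-0.0397,0,0,0,0,1,-0.0137,-0.0397,0,0,0,0,1,-0.0137,-0.0397,0,0,0,0,1,-0.0137,-0.0397,0,0,0,0,1,-0.0137,-0.0397,0,0,0,0,1,-0.0137,-0.0397,0,0,0,0,1,-0.0137,-0.0397,0,0,0,0,1,-0.0137,-0.0397,0,0,0,0,1,-0.0137,-0.0397,0,0,0,0,1,0,0,0,0,0,0,1]'
python3 -m inch '[0,0,0,0,0,0,1,0,0,0,0,0,0,1,0,0,0,0,0,0,1]'
python3 go.py 0.631 -0.163 0.06 92.3
```

```text
clock: 13.7
ee_pos: [0.4453, 0.3118, 0.1447]
ee_rot: [0.063, -3.137, 0.003]
ft_force: [0.7, -0.3, -2.0]
opening: 0.029
clock: 14.7
ee_pos: [0.6127, -0.1227, 0.1449]
ee_rot: [0.041, -3.141, 0.004]
ft_force: [-2.1, 0.3, -2.0]
opening: 0.0289
clock: 14.95
ee_pos: [0.6107, -0.1137, 0.1459]
ee_rot: [0.056, -3.139, -0.002]
ft_force: [-0.4, 0.1, -1.5]
opening: 0.0291
clk 14.95 pos [ 0.6107 -0.1137  0.1459] jaw 92.1 toolz [-0.002  0.001 -1.   ] q [-0.31  0.59  1.36  0.    1.19 -1.91] open 0.0291 F [-0.4  0.1 -1.5]
turn [ 0.0011 -0.0019 -0.0042] (rows 1) | shift before turn [-0.0187 -0.0501  0.0859] | shift after turn [-0.0183 -0.0501  0.0859] q6 est -1.92
turn [-3.0000e-03 -1.8000e-03  3.1374e+00] (rows 27) | shift before turn [-0.0187 -0.0501  0.0859] | shift after turn [0.0183 0.0501 0.0859] q6 est 1.22
```

```bash
python3 -m inch '[-0.0094,-0.025,0,0,0,0,1,-0.0094,-0.025,0,0,0,0,1,0,0,0,0,0,0,1,0,0,0.03,0,0,0,1,0,0,0.03,0,0,0,1,0,0,0.02,0,0,0,1,0,0,0.01,0,0,0,1,0,0,0,0,0,0,1,0,0,0,0,0,0,1]'
python3 go.py 0.631 -0.163 0.029 92.3
python3 - <<'E'
from h import *
for n in("wrist","scene"):
  c=read_camera(n);cv2.imwrite(f"pics/{n}9.png",c["image"]);np.savez(f"pics/{n}9.npz",**c)
a=cv2.imread("pics/scene9.png")[190:330,50:260];b=cv2.imread("pics/wrist9.png")
a=cv2.resize(a,(630,420));cv2.imwrite("pics/c9.png",cv2.resize(np.hstack([a,b]),(800,282)))
E
```

```text
clock: 15.7
ee_pos: [0.6323, -0.1635, 0.0573]
ee_rot: [-0.058, 3.141, 0.0]
ft_force: [-0.1, -0.4, -1.8]
opening: 0.0292
clk 15.70 pos [ 0.6323 -0.1635  0.0573] jaw 92.1 toolz [ 0.  0. -1.] q [-0.37  0.74  1.35  0.    1.06 -1.98] open 0.0292 F [-0.1 -0.4 -1.8]
turn [ 0.0001  0.0002 -0.0031] (rows 1) | shift before turn [0.0013 0.0006 0.0283] | shift after turn [0.0013 0.0006 0.0283] q6 est -1.98
turn [ 4.0000e-04 -1.0000e-04  3.1385e+00] (rows 27) | shift before turn [0.0013 0.0006 0.0283] | shift after turn [-0.0013 -0.0006  0.0283] q6 est 1.16
```

View pics/c9.png

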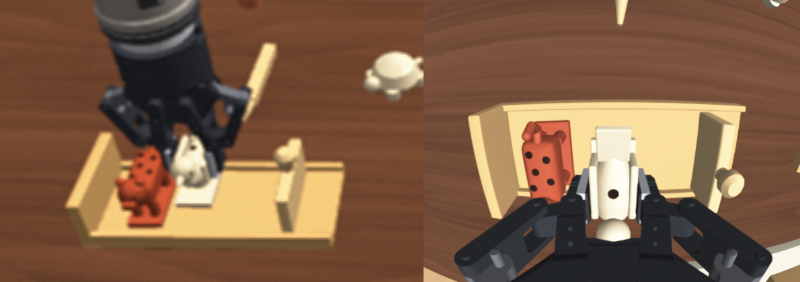

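```bash
python3 -m inch '[0.0005,0.014,0,0,0,0,1,0,0,0.01,0,0,0,1,0,0,0.01,0,0,0,1,0,0,0.0055,0,0,0,1,0,0,0,0,0,0,1,0,0,0,0,0,0,1]'; python3 go.py
python3 -m inch '[0,0,0.0015,0,0,0,1,0,0,0.001,0,0,0,1,0,0,0,0,0,0,1]'; python3 go.py
```

```text
clock: 16.3
ee_pos: [0.6306, -0.1505, 0.0304]
ee_rot: [0.056, -3.14, -0.001]
ft_force: [0.1, -0.2, -0.6]
opening: 0.0289
clk 16.30 pos [ 0.6306 -0.1505  0.0304] jaw 92.1 toolz [-0.001  0.001 -1.   ] q [-0.35  0.76  1.38  0.    1.   -1.96] open 0.0289 F [ 0.1 -0.2 -0.6]
clock: 16.55
ee_pos: [0.6311, -0.1507, 0.0288]
ee_rot: [-0.056, 3.141, 0.0]
ft_force: [-0.3, 0.0, -0.5]
opening: 0.029
clk 16.55 pos [ 0.6311 -0.1507  0.0288] jaw 92.1 toolz [ 0.  0. -1.] q [-0.35  0.77  1.38  0.    1.   -1.96] open 0.0290 F [-0.3  0.  -0.5]
```

```bash
python3 -m inch '[0,0,0.001,0,0,0,1,0,0,0,0,0,0,1,0,0,0,0,0,0,1]'; python3 go.py
```

```text
clock: 16.8
ee_pos: [0.6313, -0.1507, 0.0281]
ee_rot: [-0.057, 3.14, -0.001]
ft_force: [-0.2, -0.3, -0.6]
opening: 0.0289
clk 16.80 pos [ 0.6313 -0.1507  0.0281] jaw 92.1 toolz [ 0.001 -0.    -1.   ] q [-0.35  0.77  1.38  0.    0.99 -1.96] open 0.0289 F [-0.2 -0.3 -0.6]
```

```bash
python3 -m inch '[0,0,0.001,0,0,0,1,0,0,0,0,0,0,1,0,0,0,0,0,0,1]'; python3 go.py
```

```text
clock: 17.05
ee_pos: [0.6313, -0.1507, 0.0281]
ee_rot: [-0.057, 3.14, -0.001]
ft_force: [-2.2, -0.3, 6.4]
opening: 0.0291
clk 17.05 pos [ 0.6313 -0.1507  0.0281] jaw 92.1 toolz [ 0.001 -0.    -1.   ] q [-0.35  0.77  1.38 -0.    0.99 -1.96] open 0.0291 F [-2.2 -0.3  6.4]
```

```bash
python3 -m inch '[0,0,0,0,0,0,0,0,0,0,0,0,0,0,0,0,0,0,0,0,0,0,0,0,0,0,0,0,0,0,-0.01,0,0,0,0,0,0,-0.02,0,0,0,0,0,0,-0.03,0,0,0,0,0,0,-0.03,0,0,0,0,0,0,-0.03,0,0,0,0,0,0,0,0,0,0,0,0,0,0,0,0,0,0]'
python3 - <<'E'
from fit import *
P=[]
for n in("wrist","scene","top"):
  c=read_camera(n);cv2.imwrite(f"pics/{n}10.png",c["image"]);np.savez(f"pics/{n}10.npz",**c)
a=cv2.imread("pics/scene10.png")[190:330,50:260];b=cv2.imread("pics/wrist10.png")
a=cv2.resize(a,(630,420));cv2.imwrite("pics/c10.png",cv2.resize(np.hstack([a,b]),(800,282)))
for n,dz in(("scene",.0007),("top",.00175)):
  P=cloud(load(n+"10"))-[0,0,dz];a=.041;d=P[...,:2]-[.6305,-.155]
  X=np.cos(a)*d[...,0]+np.sin(a)*d[...,1];Y=-np.sin(a)*d[...,0]+np.cos(a)*d[...,1]
  m=(abs(X)<.04)&(Y>.045)&(Y<.115)&(P[...,2]>.025)&(P[...,2]<.063)
  print(n,m.sum(),np.percentile(Y[m],[2,10,50,90,98]).round(4),P[m][:,:2].mean(0))
E
python3 go.py
```

```text
clock: 17.97
ee_pos: [0.6322, -0.1509, 0.1498]
ee_rot: [-0.057, 3.136, -0.003]
ft_force: [1.1, 0.4, -0.1]
opening: 0.0427
scene 333 [0.0728 0.0743 0.0828 0.0841 0.0844] [ 0.63758192 -0.07385351]
top 154 [0.0714 0.0721 0.0798 0.0821 0.0824] [ 0.6239801  -0.07679334]
clk 18.12 pos [ 0.6303 -0.1503  0.1457] jaw 92.1 toolz [-0.002  0.001 -1.   ] q [-0.35  0.64  1.27  0.    1.23 -1.96] open 0.0428 F [-0.4 -0.3 -0.5]
```

View pics/c10.png

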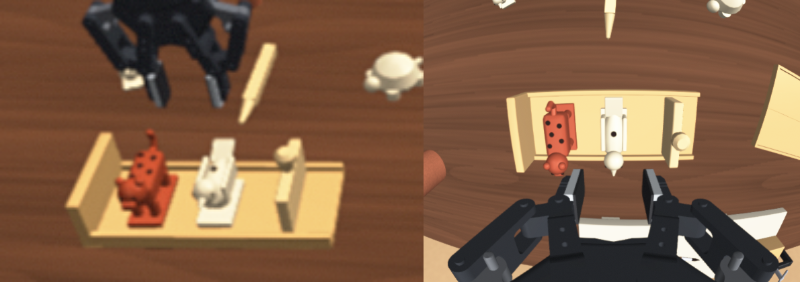

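Both stand upright side by side. The stop's back is at about rack y = 0.084. Now turn the jaws along x, shut them, and go behind the stop.

```bash
python3 -m inch '[0,0.015,0,0,0,0.12,1,0,0.015,0,0,0,0.12,1,0,0.015,0,0,0,0.12,1,0,0,0,0,0,0.12,1,0,0,0,0,0,0.12,1,0,0,0,0,0,0.12,1,0,0,0,0,0,0.12,1,0,0,0,0,0,0.12,1,0,0,0,0,0,0.12,1,0,0,0,0,0,0.12,1,0,0,0,0,0,0.12,1,0,0,0,0,0,0.12,1]'
python3 -m inch '[0,0,0,0,0,0.12,1,0,0,0,0,0,0,1,0,0,0,0,0,0,1]'
python3 go.py 0.626 -0.043 0.032 2.4
```

```text
clock: 19.12
ee_pos: [0.634, -0.1057, 0.1451]
ee_rot: [-2.034, -2.391, 0.002]
ft_force: [0.2, 0.7, -0.3]
opening: -0.0001
clock: 19.37
ee_pos: [0.6342, -0.1057, 0.1455]
ee_rot: [-2.163, -2.275, 0.002]
ft_force: [0.3, 0.2, 0.1]
opening: -0.0001
clk 19.37 pos [ 0.6342 -0.1057  0.1455] jaw 2.9 toolz [-0.002  0.001 -1.   ] q [-0.28  0.63  1.29  0.    1.23 -0.33] open -0.0001 F [0.3 0.2 0.1]
turn [-0.0021 -0.0008  0.0087] (rows 1) | shift before turn [ 0.063  -0.0048  0.1136] | shift after turn [ 0.063  -0.0056  0.1135] q6 est -0.33
turn [ 1.3000e-03 -3.4000e-03 -3.1329e+00] (rows 27) | shift before turn [ 0.063  -0.0048  0.1136] | shift after turn [-0.063   0.0056  0.1135] q6 est -3.47
```

```bash
python3 -m inch '[0.0315,-0.0025,0,0,0,0.009,1,0.0315,-0.003,0,0,0,0,1,0,0,0,0,0,0,1,0,0,0.03,0,0,0,1,0,0,0.03,0,0,0,1,0,0,0.03,0,0,0,1,0,0,0.02,0,0,0,1,0,0,0,0,0,0,1,0,0,0,0,0,0,1]'
python3 go.py 0.6312 -0.172 0.034 2.4
python3 - <<'E'
from h import *
for n in("wrist","scene"):
  c=read_camera(n);cv2.imwrite(f"pics/{n}11.png",c["image"])
a=cv2.imread("pics/scene11.png")[190:330,50:260];b=cv2.imread("pics/wrist11.png")
a=cv2.resize(a,(630,420));cv2.imwrite("pics/c11.png",cv2.resize(np.hstack([a,b]),(800,282)))
E
```

```text
clock: 20.12
ee_pos: [0.6259, -0.0432, 0.0358]
ee_rot: [-2.175, -2.264, 0.002]
ft_force: [0.3, -1.3, 0.4]
opening: 0.0002
clk 20.12 pos [ 0.6259 -0.0432  0.0358] jaw 2.3 toolz [-0.003  0.001 -1.   ] q [-0.19  0.73  1.44  0.    0.98 -0.23] open 0.0002 F [ 0.3 -1.3  0.4]
turn [-0.0027 -0.0007 -0.0017] (rows 1) | shift before turn [-1.289e-01  1.000e-04  1.700e-03] | shift after turn [-1.289e-01 -1.000e-04  1.800e-03] q6 est -0.23
turn [-1.0000e-03  4.3000e-03  3.1399e+00] (rows 27) | shift before turn [-1.289e-01  1.000e-04  1.700e-03] | shift after turn [1.289e-01 1.000e-04 1.800e-03] q6 est 2.91
```

View pics/c11.png

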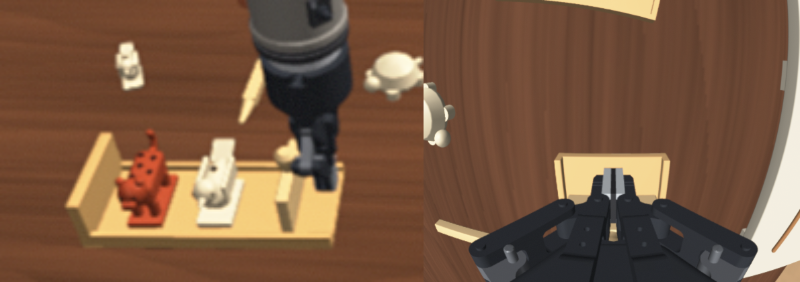

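```bash
python3 -m inch '[-0.008,0,0,0,0,0,1,-0.008,0,0,0,0,0,1,-0.008,0,0,0,0,0,1,-0.008,0,0,0,0,0,1,-0.008,0,0,0,0,0,1,-0.008,0,0,0,0,0,1,-0.006,0,0,0,0,0,1,-0.005,0,0,0,0,0,1,-0.005,0,0,0,0,0,1,-0.005,0,0,0,0,0,1,-0.005,0,0,0,0,0,1,-0.005,0,0,0,0,0,1]'
python3 go.py 0.6312 -0.172 0.034 2.4 | head -2
python3 - <<'E'
from h import *
for n in("wrist","scene"):
  c=read_camera(n);cv2.imwrite(f"pics/{n}12.png",c["image"])
a=cv2.imread("pics/scene12.png")[190:330,50:260];b=cv2.imread("pics/wrist12.png")
a=cv2.resize(a,(630,420));cv2.imwrite("pics/c12.png",cv2.resize(np.hstack([a,b]),(800,282)))
E
```

```text
clock: 21.22
ee_pos: [0.6295, -0.1223, 0.0367]
ee_rot: [-2.178, -2.263, 0.0]
ft_force: [-0.9, 3.7, 1.1]
opening: 0.0002
clk 21.22 pos [ 0.6295 -0.1223  0.0367] jaw 2.2 toolz [-0.  0. -1.] q [-0.31  0.74  1.4   0.    1.   -0.35] open 0.0002 F [-0.9  3.7  1.1]
turn [-0.0004 -0.0003 -0.0036] (rows 1) | shift before turn [-0.0497 -0.0002  0.0027] | shift after turn [-0.0497 -0.0004  0.0027] q6 est -0.35
```

View pics/c12.png

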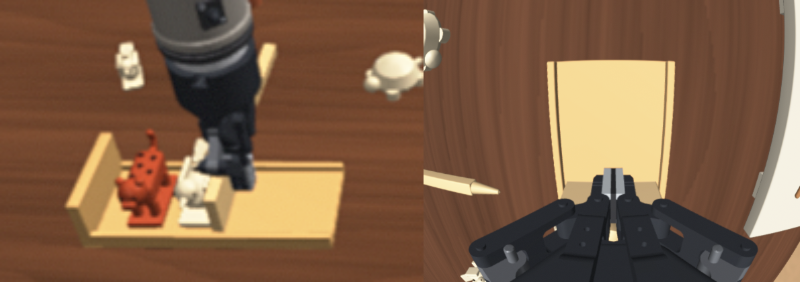

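```bash
python3 -m inch '[-0.004,0,0,0,0,0,1,-0.004,0,0,0,0,0,1,-0.004,0,0,0,0,0,1,-0.004,0,0,0,0,0,1,-0.004,0,0,0,0,0,1,-0.004,0,0,0,0,0,1,-0.004,0,0,0,0,0,1,-0.004,0,0,0,0,0,1,-0.004,0,0,0,0,0,1,-0.003,0,0,0,0,0,1]'
python3 go.py 0.6312 -0.172 0.034 2.4 | head -2
python3 - <<'E'
from h import *
for n in("wrist","scene"):
  c=read_camera(n);cv2.imwrite(f"pics/{n}13.png",c["image"])
a=cv2.imread("pics/scene13.png")[190:330,50:260];b=cv2.imread("pics/wrist13.png")
a=cv2.resize(a,(630,420));cv2.imwrite("pics/c13.png",cv2.resize(np.hstack([a,b]),(800,282)))
E
```

```text
clock: 22.15
ee_pos: [0.631, -0.1616, 0.0367]
ee_rot: [-2.179, -2.263, 0.0]
ft_force: [-0.7, 3.9, 0.2]
opening: 0.0
clk 22.15 pos [ 0.631  -0.1616  0.0367] jaw 2.2 toolz [-0.  0. -1.] q [-0.37  0.76  1.37  0.    1.02 -0.41] open 0.0000 F [-0.7  3.9  0.2]
turn [-0.0001 -0.0001 -0.0041] (rows 1) | shift before turn [-0.0104 -0.0002  0.0027] | shift after turn [-0.0104 -0.0003  0.0027] q6 est -0.41
```

View pics/c13.png

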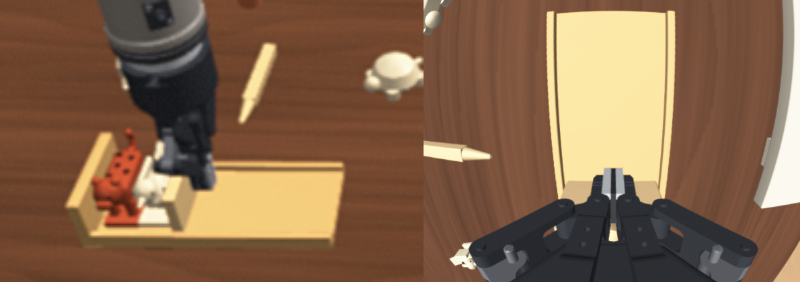

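```bash
python3 -m inch '[-0.002,0,0,0,0,0,1,-0.002,0,0,0,0,0,1,-0.002,0,0,0,0,0,1]'; python3 -m inch '[-0.0015,0,0,0,0,0,1]'; python3 -m inch '[-0.0015,0,0,0,0,0,1]'|grep -E "ee_pos|force"
```

```text
clock: 22.5
ee_pos: [0.6312, -0.1669, 0.0368]
ee_rot: [-2.178, -2.263, -0.0]
ft_force: [-1.0, 4.0, -0.5]
opening: -0.0001
clock: 22.58
ee_pos: [0.6313, -0.1686, 0.0367]
ee_rot: [-2.178, -2.263, 0.0]
ft_force: [-1.6, 4.5, 0.1]
opening: -0.0
ee_pos: [0.6313, -0.1689, 0.0367]
ft_force: [-1.7, 13.4, 2.7]
```

```bash
python3 -m inch '[0,0,0,0,0,0,1]'|grep force; python3 -m inch '[0.01,0,0,0,0,0,1,0.02,0,0,0,0,0,1,0,0,-0.03,0,0,0,1,0,0,-0.03,0,0,0,1,0,0,-0.03,0,0,0,1,0,0,-0.02,0,0,0,1,0.03,0,0,0,0,0,1,0.03,0,0,0,0,0,1,0.03,0,0,0,0,0,1,0,0,0,0,0,0,1]'
python3 - <<'E'
from fit import *
for n in("scene","top"):
  c=read_camera(n);cv2.imwrite(f"pics/{n}14.png",c["image"]);np.savez(f"pics/{n}14.npz",**c)
a=cv2.resize(cv2.imread("pics/scene14.png")[220:330,60:260],(800,440),interpolation=2);cv2.imwrite("pics/c14.png",a)
P=cloud(load("scene14"))-[0,0,.0007];a=.041;d=P[...,:2]-[.6305,-.155]
X=np.cos(a)*d[...,0]+np.sin(a)*d[...,1];Y=-np.sin(a)*d[...,0]+np.cos(a)*d[...,1];Z=P[...,2]
m=(abs(X)<.04)&(Y>-.05)&(Y<.05)&(Z>.025)&(Z<.08)
print(np.percentile(Y[m],[2,10,50,90,98]).round(4))
m=(abs(X)<.04)&(Y<-.0)&(Z>.055);print(m.sum())
E
```

```text
ft_force: [-1.4, 8.9, 1.0]
clock: 23.58
ee_pos: [0.6268, -0.0455, 0.1473]
ee_rot: [2.174, 2.267, 0.002]
ft_force: [-0.1, 0.0, -1.1]
opening: 0.0001
[-0.0493 -0.0468 -0.0294 -0.0275 -0.0261]
995
```

View pics/c14.png

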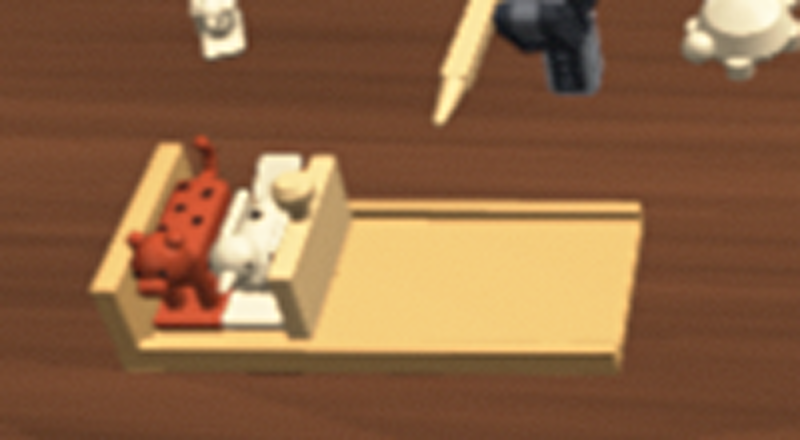

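The rack is packed: stop back at about -0.0275 against the nominal -0.028. Next is the stick.

```bash
python3 -m inch '[0,-0.0145,0,0,0,-0.116,-1,0,0,0,0,0,-0.116,-1,0,0,0,0,0,-0.116,-1,0,0,0,0,0,-0.116,-1,0,0,0,0,0,-0.116,-1,0,0,0,0,0,-0.116,-1,0,0,0,0,0,-0.116,-1,0,0,0,0,0,-0.116,-1,0,0,0,0,0,-0.116,-1,0,0,0,0,0,-0.116,-1,0,0,0,0,0,-0.116,-1,0,0,0,0,0,-0.116,-1]'
python3 -m inch '[0,0,0,0,0,-0.116,-1,0,0,0,0,0,0,-1,0,0,0,0,0,0,-1]'
python3 go.py 0.445 -0.160 0.1 88.6 | head -2
```

```text
clock: 24.68
ee_pos: [0.6127, -0.0525, 0.1468]
ee_rot: [0.214, 3.133, -0.002]
ft_force: [-0.5, -0.1, 0.8]
opening: 0.0856
clock: 24.93
ee_pos: [0.6126, -0.052, 0.1468]
ee_rot: [0.046, 3.141, -0.001]
ft_force: [-1.0, 0.5, 0.9]
opening: 0.0856
clk 24.93 pos [ 0.6126 -0.052   0.1468] jaw 88.3 toolz [ 0.001 -0.001 -1.   ] q [-0.21  0.58  1.38 -0.    1.18 -1.75] open 0.0856 F [-1.   0.5  0.9]
turn [-0.0006  0.0006 -0.005 ] (rows 1) | shift before turn [ 0.1644 -0.1129  0.0468] | shift after turn [ 0.1649 -0.1121  0.0468] q6 est -1.76
```

```bash
python3 -m inch '[0.033,-0.0225,0,0,0,-0.005,-1,0.033,-0.0225,0,0,0,0,-1,0.033,-0.0225,0.01,0,0,0,-1,0.033,-0.0225,0.02,0,0,0,-1,0.0325,-0.0225,0.017,0,0,0,-1,0,0,0,0,0,0,-1,0,0,0,0,0,0,-1,0,0,0,0,0,0,-1]'
python3 go.py 0.445 -0.160 0.004 88.6 | head -2
python3 - <<'E'
from fit import *
w=read_camera("wrist");np.savez("pics/w15.npz",**w);cv2.imwrite("pics/w15.png",w["image"])
E
```

```text
clock: 25.6
ee_pos: [0.4498, -0.1585, 0.1023]
ee_rot: [0.036, 3.139, -0.001]
ft_force: [0.7, 0.1, 0.2]
opening: 0.0852
clk 25.60 pos [ 0.4498 -0.1585  0.1023] jaw 88.7 toolz [ 0.002 -0.001 -1.   ] q [-0.5   0.41  1.83  0.    0.9  -2.05] open 0.0852 F [0.7 0.1 0.2]
turn [-0.0008  0.0019  0.0013] (rows 1) | shift before turn [ 0.0049 -0.0016  0.0983] | shift after turn [ 0.0048 -0.0017  0.0983] q6 est -2.05
```

View pics/w15.png

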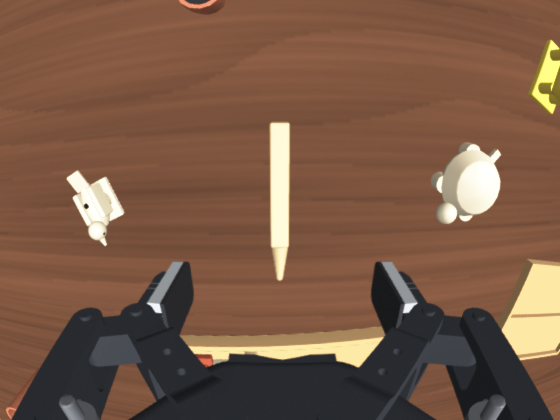

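```bash
python3 -m inch '[0.0048,-0.001,0.02,0,0,0,-1,0,0,0.035,0,0,0,-1,0,0,0.025,0,0,0,-1,0,0,0.01,0,0,0,-1,0,0,0.004,0,0,0,-1,0,0,0,0,0,0,-1,0,0,0,0,0,0,-1]'
python3 go.py 0.445 -0.160 0.004 88.6 | head -2
```

```text
clock: 26.23
ee_pos: [0.4453, -0.1585, 0.0083]
ee_rot: [0.03, 3.14, -0.001]
ft_force: [0.6, -0.3, -0.2]
opening: 0.0855
clk 26.23 pos [ 0.4453 -0.1585  0.0083] jaw 88.9 toolz [ 0.002 -0.001 -1.   ] q [-0.5   0.56  1.92  0.    0.66 -2.06] open 0.0855 F [ 0.6 -0.3 -0.2]
turn [-0.0007  0.0016  0.0053] (rows 1) | shift before turn [ 0.0003 -0.0015  0.0043] | shift after turn [ 0.0003 -0.0015  0.0043] q6 est -2.05
```

```bash
python3 -m inch '[0,-0.0005,0.004,0,0,0.005,-1,0,0,0,0,0,0,-1,0,0,0,0,0,0,1,0,0,0,0,0,0,1,0,0,0,0,0,0,1,0,0,0,0,0,0,1,0,0,0,0,0,0,1,0,0,0,0,0,0,1,0,0,0,0,0,0,1,0,0,0,0,0,0,1,0,0,0,0,0,0,1,0,0,0,0,0,0,1]'
python3 go.py
python3 -m inch '[0,0,-0.02,0,0,0,1,0,0,-0.03,0,0,0,1,0,0,-0.03,0,0,0,1,0,0,-0.03,0,0,0,1,0,0,0,0,0,0,1,0,0,0,0,0,0,1]'
python3 go.py 0.567 0.168 0.1 169.3
python3 - <<'E'
from fit import *
w=read_camera("wrist");np.savez("pics/w16.npz",**w);cv2.imwrite("pics/w16.png",w["image"])
E
```

```text
clock: 27.23
ee_pos: [0.4441, -0.1591, 0.004]
ee_rot: [0.039, 3.141, -0.0]
ft_force: [-1.4, 1.0, 5.1]
opening: 0.0121
clk 27.23 pos [ 0.4441 -0.1591  0.004 ] jaw 88.6 toolz [ 0. -0. -1.] q [-0.51  0.57  1.92  0.    0.65 -2.05] open 0.0121 F [-1.4  1.   5.1]
clock: 27.73
ee_pos: [0.4448, -0.1594, 0.1149]
ee_rot: [0.039, 3.138, -0.003]
ft_force: [-0.1, -0.1, -0.8]
opening: 0.0123
clk 27.73 pos [ 0.4448 -0.1594  0.1149] jaw 88.6 toolz [ 0.003 -0.002 -1.   ] q [-0.51  0.38  1.83  0.    0.93 -2.05] open 0.0123 F [-0.1 -0.1 -0.8]
turn [-0.0036  0.0016 -1.4088] (rows 12) | shift before turn [-0.114   0.3304  0.0147] | shift after turn [-0.3444 -0.0593  0.0149] q6 est -3.46
turn [1.6000e-03 3.7000e-03 1.7328e+00] (rows 15) | shift before turn [-0.114   0.3304  0.0147] | shift after turn [0.3444 0.0593 0.0149] q6 est -0.32
```

View pics/w16.png

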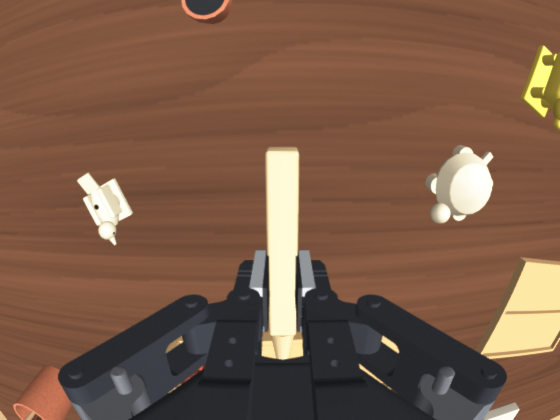

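```bash
python3 - <<'E'
from fit import *
w=load("w16");P=cloud(w)
for v in (150,153,157,165,180): print(v,P[v,283].round(4))
E
python3 -m inch '[0,0,0,0,0,0.1155,1,0,0,0,0,0,0.1155,1,0,0,0,0,0,0.1155,1,0,0,0,0,0,0.1155,1,0,0,0,0,0,0.1155,1,0,0,0,0,0,0.1155,1,0,0,0,0,0,0.1155,1,0,0,0,0,0,0.1155,1,0,0,0,0,0,0.1155,1,0,0,0,0,0,0.1155,1,0,0,0,0,0,0.1155,1,0,0,0,0,0,0.1155,1]'
python3 -m inch '[0,0,0,0,0,0.1155,1,0,0,0,0,0,0.1155,1,0,0,0,0,0,0.1155,1,0,0,0,0,0,0,1,0,0,0,0,0,0,1]'
python3 go.py 0.570 0.1805 0.1 -10.7
```

```text
150 [ 0.387  -0.157   0.1231]
153 [ 0.388  -0.1571  0.1248]
157 [ 0.3898 -0.1571  0.1239]
165 [ 0.3928 -0.1572  0.1259]
180 [ 0.3993 -0.1574  0.1256]
clock: 28.78
ee_pos: [0.443, -0.1584, 0.1117]
ee_rot: [-2.041, -2.383, 0.001]
ft_force: [0.9, 0.4, 0.3]
opening: 0.0124
clock: 29.2
ee_pos: [0.4433, -0.1586, 0.1123]
ee_rot: [-2.413, -2.007, 0.002]
ft_force: [0.4, -0.6, -0.4]
opening: 0.0123
clk 29.20 pos [ 0.4433 -0.1586  0.1123] jaw -10.5 toolz [-0.002  0.001 -1.   ] q [-0.51  0.39  1.83  0.    0.93 -0.32] open 0.0123 F [ 0.4 -0.6 -0.4]
turn [-0.0027 -0.001   0.0037] (rows 1) | shift before turn [0.3565 0.0629 0.0125] | shift after turn [0.3567 0.0616 0.0123] q6 est -0.32
turn [ 1.6000e-03 -4.3000e-03 -3.1379e+00] (rows 27) | shift before turn [0.3565 0.0629 0.0125] | shift after turn [-0.3567 -0.0616  0.0123] q6 est -3.46
```

```bash
python3 -m inch '[0.0357,0.0062,0,0,0,0,1,0.0357,0.0062,0,0,0,0,1,0.0357,0.0062,0,0,0,0,1,0.0357,0.0062,0,0,0,0,1,0.0357,0.0062,0,0,0,0,1,0.0357,0.0062,0,0,0,0,1,0.0357,0.0062,0,0,0,0,1,0.0357,0.0062,0,0,0,0,1,0.0357,0.0062,0,0,0,0,1,0.0357,0.0062,0,0,0,0,1,0,0,0,0,0,0,1,0,0,0,0,0,0,1]'
python3 -m inch '[0,0,0.03,0,0,0,1,0,0,0.02,0,0,0,1,0,0,0,0,0,0,1,0,0,0,0,0,0,1]'
python3 go.py 0.570 0.1805 0.011 -10.7|head -2
python3 - <<'E'
from h import *
for n in("wrist","scene"):
  c=read_camera(n);cv2.imwrite(f"pics/{n}17.png",c["image"]);np.savez(f"pics/{n}17.npz",**c)
a=cv2.imread("pics/scene17.png")[220:340,240:420];b=cv2.imread("pics/wrist17.png")
a=cv2.resize(a,(630,420));cv2.imwrite("pics/c17.png",cv2.resize(np.hstack([a,b]),(800,282)))
E
```

```text
clock: 30.2
ee_pos: [0.5707, 0.182, 0.1123]
ee_rot: [-2.412, -2.012, 0.002]
ft_force: [-0.6, 0.3, -0.7]
opening: 0.0121
clock: 30.53
ee_pos: [0.5701, 0.1791, 0.0627]
ee_rot: [-2.417, -2.004, 0.005]
ft_force: [-0.6, 0.2, 0.5]
opening: 0.0119
clk 30.53 pos [0.5701 0.1791 0.0627] jaw -10.7 toolz [-0.003 -0.001 -1.   ] q [ 0.18  0.65  1.52 -0.    0.98  0.36] open 0.0119 F [-0.6  0.2  0.5]
turn [-0.0033  0.0013  0.0005] (rows 1) | shift before turn [ 0.0015 -0.0002  0.0517] | shift after turn [ 0.0014 -0.0004  0.0517] q6 est 0.36
```

View pics/c17.png

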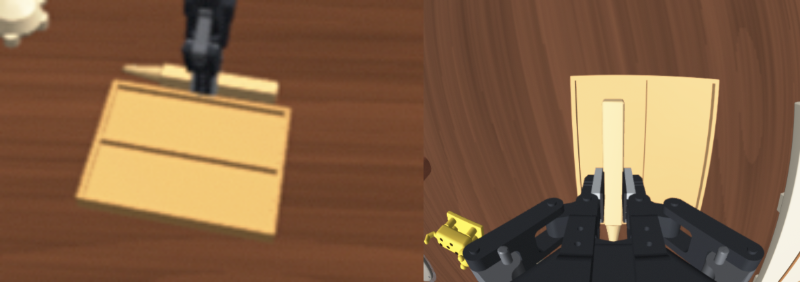

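```bash
python3 -m inch '[0.001,0,0.025,0,0,0,1,0,0,0.015,0,0,0,1,0,0,0.01,0,0,0,1,0,0,0,0,0,0,1,0,0,0,0,0,0,1]';python3 -m inch '[0,0,0.0015,0,0,0,1,0,0,0,0,0,0,1]'; python3 -m inch '[0,0,0.001,0,0,0,1,0,0,0,0,0,0,1]'
```

```text
clock: 31.05
ee_pos: [0.5718, 0.1812, 0.0145]
ee_rot: [2.418, 2.005, 0.001]
ft_force: [-0.9, -0.2, -0.8]
opening: 0.0121
clock: 31.22
ee_pos: [0.5721, 0.1814, 0.0133]
ee_rot: [2.418, 2.004, 0.003]
ft_force: [-0.9, 1.0, -0.1]
opening: 0.0122
clock: 31.38
ee_pos: [0.5716, 0.1814, 0.0117]
ee_rot: [2.418, 2.005, 0.001]
ft_force: [0.8, 0.3, -0.5]
opening: 0.0122
```

```bash
for i in 1 2 3; do python3 go.py|cut -c1-60; done; python3 -m inch '[0,0,0.001,0,0,0,1,0,0,0,0,0,0,1]'|grep -E "pos|force"; python3 -m inch '[0,0,0.001,0,0,0,1,0,0,0,0,0,0,1]'|grep -E "pos|force"
```

```text
clk 31.38 pos [0.5716 0.1814 0.0117] jaw -10.7 toolz [ 0.001
clk 31.38 pos [0.5716 0.1814 0.0117] jaw -10.7 toolz [ 0.001
clk 31.38 pos [0.5716 0.1814 0.0117] jaw -10.7 toolz [ 0.001
ee_pos: [0.5713, 0.1813, 0.0102]
ft_force: [0.3, -1.1, -0.0]
ee_pos: [0.5713, 0.1813, 0.009]
ft_force: [0.4, -0.6, -0.3]
```

```bash
python3 -m inch '[0,0,0.0005,0,0,0,1,0,0,0,0,0,0,1]'|grep -E "pos|force"; python3 -m inch '[0,0,0,0,0,0,0.44,0,0,0,0,0,0,0.44,0,0,0,0,0,0,0.44,0,0,0,0,0,0,0.44]'; python3 -m inch '[0,0,-0.01,0,0,0,0.44,0,0,-0.03,0,0,0,0.44,0,0,-0.03,0,0,0,0.44,0,0,-0.03,0,0,0,0.44,0,0,0,0,0,0,0.44,0,0,0,0,0,0,0.44]'
python3 go.py 0.446 -0.28 0.13 115
python3 - <<'E'
from h import *
for n in("wrist","scene"):
  c=read_camera(n);cv2.imwrite(f"pics/{n}18.png",c["image"]);np.savez(f"pics/{n}18.npz",**c)
a=cv2.imread("pics/scene18.png")[220:340,240:420];b=cv2.imread("pics/wrist18.png")
a=cv2.resize(a,(630,420));cv2.imwrite("pics/c18.png",cv2.resize(np.hstack([a,b]),(800,282)))
E
```

```text
ee_pos: [0.5713, 0.1813, 0.009]
ft_force: [-2.0, -0.9, 2.8]
clock: 32.22
ee_pos: [0.5713, 0.1813, 0.0085]
ee_rot: [-2.419, -2.005, 0.0]
ft_force: [-1.2, -0.7, 0.4]
opening: 0.0236
clock: 32.72
ee_pos: [0.5726, 0.1815, 0.1114]
ee_rot: [2.417, 2.003, 0.007]
ft_force: [-1.2, -0.9, -0.1]
opening: 0.024
clk 32.72 pos [0.5726 0.1815 0.1114] jaw -10.7 toolz [ 0.005  0.001 -1.   ] q [0.18 0.59 1.47 0.   1.08 0.37] open 0.0240 F [-1.2 -0.9 -0.1]
turn [ 0.0035 -0.0041  0.948 ] (rows 8) | shift before turn [-0.477  -0.0388 -0.0197] | shift after turn [-0.3098  0.3648 -0.0186] q6 est 1.31
turn [ 0.0048  0.0041 -2.1936] (rows 19) | shift before turn [-0.477  -0.0388 -0.0197] | shift after turn [ 0.3098 -0.3648 -0.0186] q6 est -1.83
```

View pics/c18.png

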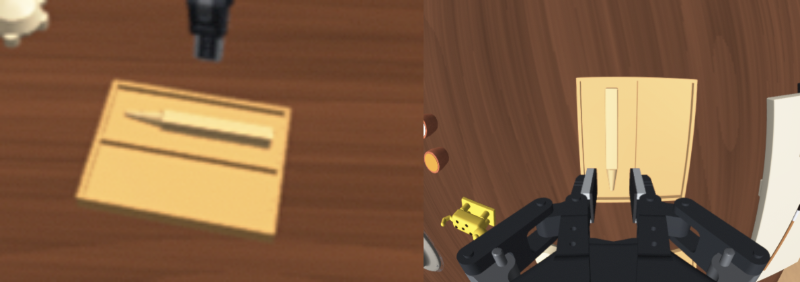

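The stick lies lengthwise in the near compartment. Now measure the small dove from the earlier wrist picture.

```bash
python3 - <<'E'
from fit import *
w=load("w15");P=cloud(w);Q=P.reshape(-1,3)
im=w["image"].reshape(-1,3)
for lo,hi in((.003,.010),(.012,.05),(.025,.034),(.003,.05)):
  m=(np.hypot(Q[:,0]-.443,Q[:,1]+.308)<.05)&(Q[:,2]>lo)&(Q[:,2]<hi)&(im[:,0]>120)
  q=Q[m];xy=q[:,:2];e,V=np.linalg.eigh(np.cov(xy.T));r=cv2.minAreaRect((xy*1000).astype(np.float32))
  print(lo,hi,m.sum(),xy.mean(0).round(4),np.degrees(np.arctan2(V[1,1],V[0,1])).round(1),[np.round(k,1) for k in r])
print(fit("small_dove",(.443,-.31,.45),[(w,0.0)],40,4)[0])
B["small_dove"]+= []
s=load("scene0");t=load("top0")
from ov import draw
for y in [.45,]:
  it=[(B["small_dove"],(.444,-.309,y,0))]
  a=draw(t,it,(398,190,448,235),8);b=draw(s,it,(90,200,140,245),8)
cv2.imwrite("pics/sd.png",np.hstack([a,b]))
E
```

```text
0.003 0.01 371 [ 0.4411 -0.3035] -162.8 [array([ 440.8, -307. ]), array([36.2, 15.7]), np.float64(20.3)]
0.012 0.05 1657 [ 0.4389 -0.3082] -155.3 [array([ 441.1, -310.4]), array([62.8, 23.7]), np.float64(21.9)]
0.025 0.034 1133 [ 0.4346 -0.3113] -153.6 [array([ 439.4, -310.9]), array([59.8, 23.3]), np.float64(18.6)]
0.003 0.05 2030 [ 0.4393 -0.3073] -155.6 [array([ 441.1, -310.4]), array([62.8, 23.7]), np.float64(21.9)]
(array([ 4.4068e+02, -3.1117e+02,  3.5000e-01]), np.float64(2.11), 2040)
```

View pics/sd.png

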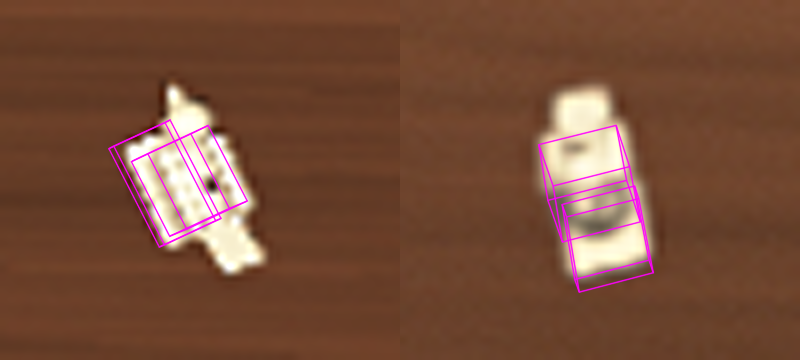

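```bash
python3 -m inch '[-0.04,-0.003,0,0,0,0,0.44,-0.04,-0.003,0,0,0,0,0.44,-0.04,-0.003,0,0,0,0,0.44,-0.04,-0.003,0,0,0,0,0.44,-0.04,-0.003,0,0,0,0,0.44,-0.04,-0.003,0,0,0,0,0.44,-0.04,-0.003,0,0,0,0,0.44,-0.04,-0.003,0,0,0,0,0.44,-0.04,-0.003,0,0,0,0,0.44,-0.04,-0.003,0,0,0,0,0.44,-0.04,-0.003,0,0,0,0,0.44,-0.04,-0.003,0,0,0,0,0.44]'
python3 -m inch '[0,0,0,0,0,0.12,-1,0,0,0,0,0,0.12,-1,0,0,0,0,0,0.12,-1,0,0,0,0,0,0.12,-1,0,0,0,0,0,0.12,-1,0,0,0,0,0,0.12,-1,0,0,0,0,0,0.12,-1,0,0,0,0,0,0.12,-1,0,0,0,0,0,0.02,-1,0,0,0,0,0,0,-1,0,0,0,0,0,0,-1]'
python3 go.py 0.441 -0.311 0.1 -67.1
python3 - <<'E'
from fit import *
w=read_camera("wrist");np.savez("pics/w19.npz",**w);cv2.imwrite("pics/w19.png",w["image"])
print(fit("small_dove",(.441,-.311,.4),[(w,0.0)],40,4)[0])
E
```

```text
clock: 33.82
ee_pos: [0.4453, -0.2849, 0.1073]
ee_rot: [-2.417, -2.003, 0.001]
ft_force: [1.7, -0.4, 0.9]
opening: 0.0239
clock: 34.73
ee_pos: [0.4466, -0.2834, 0.1079]
ee_rot: [-3.075, -0.636, 0.001]
ft_force: [0.4, -0.7, -0.0]
opening: 0.0853
clk 34.73 pos [ 0.4466 -0.2834  0.1079] jaw -66.6 toolz [-0.001  0.001 -1.   ] q [-0.71  0.48  1.68  0.    0.98  0.45] open 0.0853 F [ 0.4 -0.7 -0. ]
turn [-0.0015  0.0007  0.0079] (rows 1) | shift before turn [-0.0161  0.0231  0.0079] | shift after turn [-0.0159  0.0232  0.0079] q6 est 0.46
turn [-1.0000e-03 -2.3000e-03 -3.1337e+00] (rows 27) | shift before turn [-0.0161  0.0231  0.0079] | shift after turn [ 0.0159 -0.0232  0.0079] q6 est -2.68
(array([ 4.3823e+02, -3.1009e+02,  1.0000e-01]), np.float64(6.59), 17921)
```

View pics/w19.png

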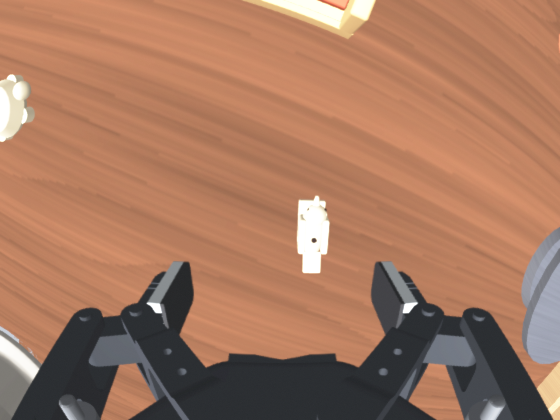

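```bash
python3 -m inch '[-0.016,0.0232,0,0,0,0.008,-1,0,0,0.02,0,0,0,-1,0,0,0.02,0,0,0,-1,0,0,0,0,0,0,-1,0,0,0,0,0,0,-1]'
python3 go.py 0.441 -0.311 0.008 k|head -2
python3 - <<'E'
from fit import *
w=read_camera("wrist");np.savez("pics/w20.npz",**w);cv2.imwrite("pics/w20.png",w["image"])
P=cloud(w)[:,220:345].reshape(-1,3);m=(np.hypot(P[:,0]-.441,P[:,1]+.311)<.05)&(P[:,2]>.012)&(P[:,2]<.06)
print(m.sum(),cv2.minAreaRect((P[m][:,:2]*1000).astype(np.float32)))
E
```

```text
clock: 35.2
ee_pos: [0.4408, -0.3108, 0.0679]
ee_rot: [-3.077, -0.62, 0.002]
ft_force: [0.1, -0.8, 0.7]
opening: 0.0855
clk 35.20 pos [ 0.4408 -0.3108  0.0679] jaw -67.2 toolz [-0.002  0.002 -1.   ] q [-0.76  0.55  1.69  0.    0.9   0.42] open 0.0855 F [ 0.1 -0.8  0.7]
turn [-0.0026  0.001   0.    ] (rows 1) | shift before turn [0.0002 0.0004 0.0599] | shift after turn [0.0001 0.0003 0.0599] q6 est 0.42
2499 ((442.00286865234375, -310.56060791015625), (62.093223571777344, 21.945096969604492), 23.013856887817383)
```

View pics/w20.png

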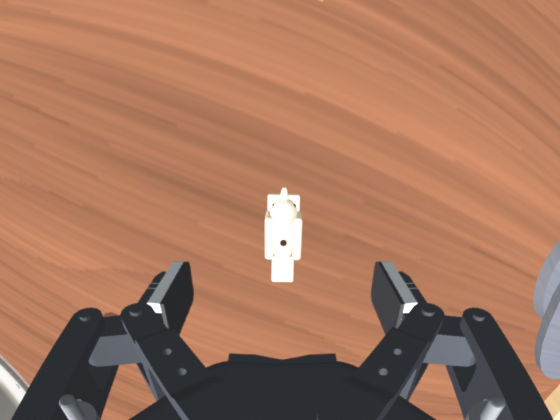

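```bash
python3 -m inch '[0,0,0.03,0,0,0,-1,0,0,0.02,0,0,0,-1,0,0,0.009,0,0,0,-1,0,0,0,0,0,0,-1,0,0,0,0,0,0,1,0,0,0,0,0,0,1,0,0,0,0,0,0,1,0,0,0,0,0,0,1,0,0,0,0,0,0,1,0,0,0,0,0,0,1,0,0,0,0,0,0,1,0,0,0,0,0,0,1]'
python3 -m inch '[0,0,0,0,0,0,1,0,0,0,0,0,0,1]'; python3 -m inch '[0,0,-0.02,0,0,0,1,0,0,-0.03,0,0,0,1,0,0,-0.03,0,0,0,1,0,0,-0.03,0,0,0,1,0,0,-0.02,0,0,0,1,0,0,0,0,0,0,1,0,0,0,0,0,0,1]'
python3 go.py 0.634 0.161 0.1 -10.7
python3 - <<'E'
from h import *
c=read_camera("wrist");cv2.imwrite("pics/w21.png",c["image"])
E
```

```text
clock: 36.25
ee_pos: [0.4418, -0.3118, 0.0106]
ee_rot: [3.079, 0.618, 0.002]
ft_force: [-0.3, 0.7, 5.9]
opening: 0.0209
clock: 36.42
ee_pos: [0.4418, -0.3118, 0.0106]
ee_rot: [3.079, 0.618, 0.002]
ft_force: [-1.3, 0.1, 6.4]
opening: 0.021
clock: 37.0
ee_pos: [0.4417, -0.3116, 0.1406]
ee_rot: [3.078, 0.618, 0.002]
ft_force: [-0.4, -0.6, -1.2]
opening: 0.0206
clk 37.00 pos [ 0.4417 -0.3116  0.1406] jaw -67.3 toolz [ 0.002 -0.002 -1.   ] q [-0.76  0.46  1.61  0.    1.07  0.42] open 0.0206 F [-0.4 -0.6 -1.2]
turn [ 2.500e-03  1.000e-04 -9.877e-01] (rows 9) | shift before turn [ 0.3598 -0.3618  0.0402] | shift after turn [0.5001 0.1012 0.0406] q6 est -0.57
turn [ 1.0000e-04 -2.9000e-03  2.1539e+00] (rows 18) | shift before turn [ 0.3598 -0.3618  0.0402] | shift after turn [-0.5001 -0.1012  0.0406] q6 est 2.57
```

View pics/w21.png

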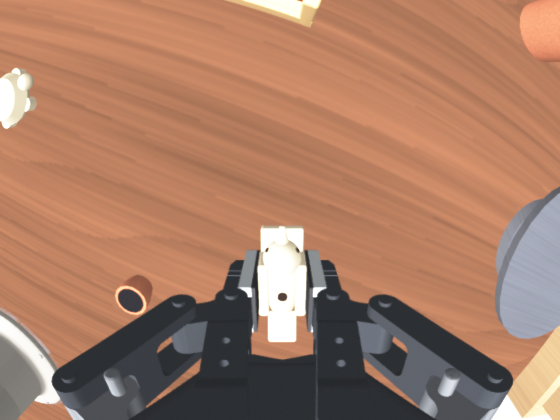

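```bash
python3 -m inch '[0.0298,-0.03,0,0,0,0,1,0.0298,-0.03,0,0,0,0,1,0.0298,-0.03,0,0,0,0,1,0.0298,-0.03,0,0,0,0,1,0.0298,-0.03,0,0,0,0,1,0.0298,-0.03,0,0,0,0,1,0.0298,-0.03,0,0,0,0,1,0.0298,-0.03,0,0,0,0,1,0.0298,-0.03,0,0,0,0,1,0.0298,-0.03,0,0,0,0,1,0.0298,-0.03,0,0,0,0,1,0.0298,-0.03,0,0,0,0,1]'
python3 -m inch '[0,0,0,0,0,0.117,1,0,0,0,0,0,0.117,1,0,0,0,0,0,0.117,1,0,0,0,0,0,0.117,1,0,0,0,0,0,0.117,1,0,0,0,0,0,0,1,0,0,0,0,0,0,1]'
python3 go.py 0.6344 0.1612 0.05 -100.7
```

```text
clock: 38.05
ee_pos: [0.6289, 0.1539, 0.1373]
ee_rot: [-3.08, -0.619, 0.006]
ft_force: [1.3, -0.8, 0.1]
opening: 0.021
clock: 38.63
ee_pos: [0.6287, 0.1518, 0.1378]
ee_rot: [3.128, -0.291, -0.005]
ft_force: [-0.3, 0.2, -1.0]
opening: 0.0207
clk 38.63 pos [0.6287 0.1518 0.1378] jaw -100.6 toolz [-0.003 -0.    -1.   ] q [0.12 0.64 1.28 0.   1.22 1.87] open 0.0207 F [-0.3  0.2 -1. ]
turn [0.0008 0.003  0.0015] (rows 1) | shift before turn [ 0.0041 -0.0104  0.0878] | shift after turn [ 0.0038 -0.0103  0.0878] q6 est 1.88
turn [-4.8000e-03  1.3000e-03 -3.1401e+00] (rows 27) | shift before turn [ 0.0041 -0.0104  0.0878] | shift after turn [-0.0038  0.0103  0.0878] q6 est -1.27
```

```bash
python3 -m inch '[0.004,-0.0103,0,0,0,0,1,0,0,0.03,0,0,0,1,0,0,0.03,0,0,0,1,0,0,0.025,0,0,0,1,0,0,0.01,0,0,0,1,0,0,0,0,0,0,1,0,0,0,0,0,0,1]'
python3 go.py 0.6344 0.1612 0.015 -100.7|head -2
python3 - <<'E'
from h import *
for n in("wrist","scene"):
  c=read_camera(n);cv2.imwrite(f"pics/{n}22.png",c["image"])
a=cv2.imread("pics/scene22.png")[220:340,240:420];b=cv2.imread("pics/wrist22.png")
a=cv2.resize(a,(630,420));cv2.imwrite("pics/c22.png",cv2.resize(np.hstack([a,b]),(800,282)))
E
```

```text
clock: 39.22
ee_pos: [0.6355, 0.1613, 0.0447]
ee_rot: [3.128, -0.294, -0.001]
ft_force: [0.3, -0.4, 0.5]
opening: 0.021
clk 39.22 pos [0.6355 0.1613 0.0447] jaw -100.7 toolz [-0.  0. -1.] q [0.13 0.76 1.35 0.   1.04 1.89] open 0.0210 F [ 0.3 -0.4  0.5]
turn [ 0.0001  0.0004 -0.0006] (rows 1) | shift before turn [-0.0011  0.0003  0.0297] | shift after turn [-0.0011  0.0003  0.0297] q6 est 1.89
```

View pics/c22.png

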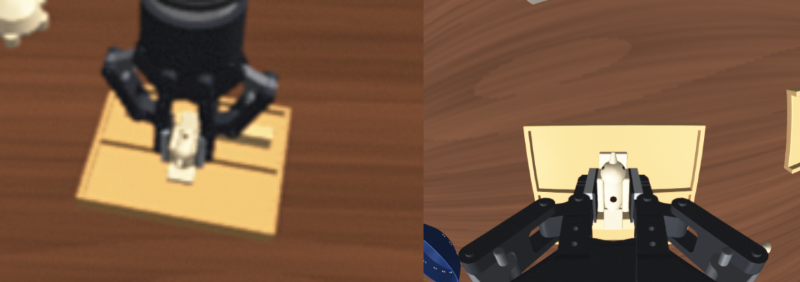

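```bash
python3 -m inch '[-0.001,0,0.012,0,0,0,1,0,0,0.01,0,0,0,1,0,0,0.004,0,0,0,1,0,0,0,0,0,0,1,0,0,0,0,0,0,1]'|grep -E "pos|force"; python3 -m inch '[0,0,0.001,0,0,0,1,0,0,0.001,0,0,0,1,0,0,0,0,0,0,1]'|grep -E "pos|force"; python3 -m inch '[0,0,0.001,0,0,0,1,0,0,0,0,0,0,1]'|grep -E "pos|force"
```

```text
ee_pos: [0.6341, 0.1615, 0.0182]
ft_force: [-0.4, 0.1, -1.0]
ee_pos: [0.6345, 0.1615, 0.0168]
ft_force: [-0.5, -0.6, -0.5]
ee_pos: [0.6344, 0.1615, 0.0157]
ft_force: [-0.8, 0.2, -0.8]
```

```bash
python3 -m inch '[0,0,0.001,0,0,0,1,0,0,0,0,0,0,1]'|grep -E "pos|force"; python3 -m inch '[0,0,0.0005,0,0,0,1,0,0,0,0,0,0,1]'|grep -E "pos|force"
```

```text
ee_pos: [0.6345, 0.1615, 0.0156]
ft_force: [-2.6, -0.4, 5.3]
ee_pos: [0.6344, 0.1615, 0.0156]
ft_force: [-4.2, -1.2, 7.4]
```

Down on the floor. Release and retreat.

```bash
python3 -m inch '[0,0,-0.001,0,0,0,1,0,0,0,0,0,0,0.1,0,0,0,0,0,0,0.1,0,0,0,0,0,0,0.1,0,0,0,0,0,0,0.1,0,0,0,0,0,0,0.1]'|grep -E "pos|force|open"; python3 -m inch '[0,0,-0.01,0,0,0,0.1,0,0,-0.03,0,0,0,0.1,0,0,-0.03,0,0,0,0.1,0,0,-0.03,0,0,0,0.1,0.04,0,-0.03,0,0,0,0.1,0.04,0,-0.02,0,0,0,0.1,0.04,0,0,0,0,0,0.1,0.04,0,0,0,0,0,0.1,0.04,0,0,0,0,0,0.1,0,0,0,0,0,0,0.1,0,0,0,0,0,0,0.1]'
python3 go.py
python3 - <<'E'
from ov import *
for n in("scene","top"):
  c=read_camera(n);cv2.imwrite(f"pics/{n}23.png",c["image"]);np.savez(f"pics/{n}23.npz",**c)
B["stop"]=[(-40,40,-12,0,-25,25)]
it=[(B["jaguar"],(.6305+.0037,-.155-.091,.041,.01)),(B["large_dove"],(.6305+.0023,-.155-.057,.041,.01))]
s=load("scene23")
a=draw(s,it,(60,215,260,315),4);b=draw(s,[],(265,245,385,325),5)
cv2.imwrite("pics/c23a.png",a);cv2.imwrite("pics/c23b.png",np.vstack([cv2.resize(b,(800,533))]))
E
```

```text
ee_pos: [0.6343, 0.1615, 0.015]
ft_force: [0.4, -0.3, 0.2]
opening: 0.0387
clock: 41.9
ee_pos: [0.8084, 0.1281, 0.1558]
ee_rot: [3.127, -0.298, -0.005]
ft_force: [-0.8, 0.1, -0.8]
opening: 0.0381
clk 41.90 pos [0.8084 0.1281 0.1558] jaw -100.9 toolz [-0.003 -0.    -1.   ] q [0.06 1.03 0.46 0.   1.66 1.82] open 0.0381 F [-0.8  0.1 -0.8]
```

View pics/c23a.png

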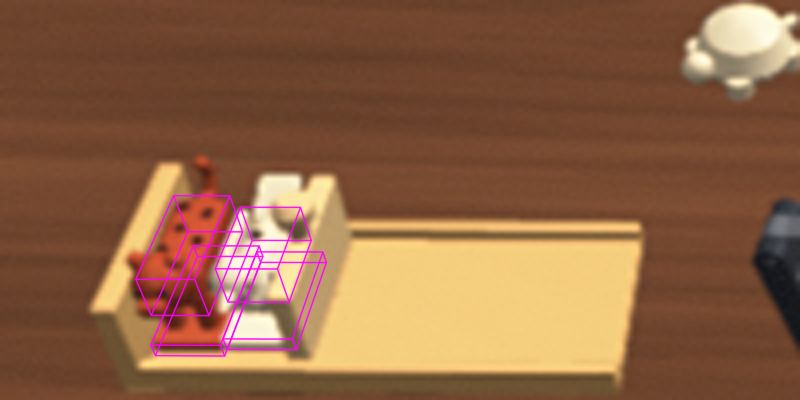

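View pics/c23b.png

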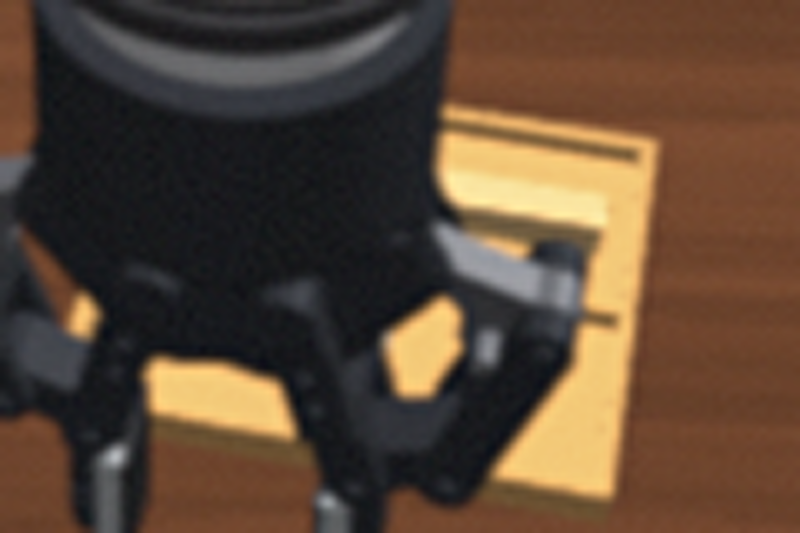

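View pics/top23.png

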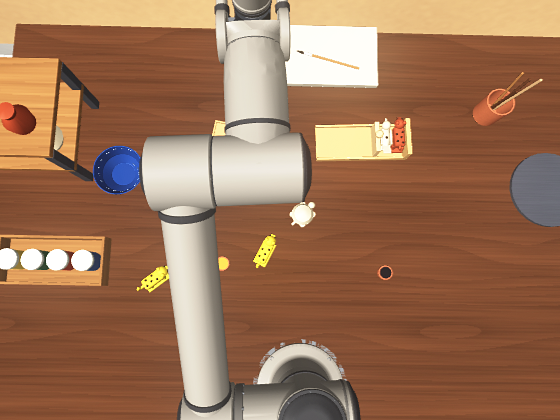

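```bash
python3 -m inch '[-0.038,0,0,0,0,0,0.1,-0.038,0,0,0,0,0,0.1,-0.038,0,0,0,0,0,0.1,-0.038,0,0,0,0,0,0.1,-0.038,0,0,0,0,0,0.1,-0.038,0,0,0,0,0,0.1,-0.038,0,0,0,0,0,0.1,-0.038,0,0,0,0,0,0.1,-0.038,0,0,0,0,0,0.1,-0.038,0,0,0,0,0,0.1,-0.038,0,0,0,0,0,0.1,0,0,0,0,0,0,0.1]'
python3 -m inch '[-0.02,0,-0.02,0,0,0,0.1,0,0,-0.03,0,0,0,0.1,0,0,-0.03,0,0,0,0.1,0,0,0,0,0,0,0.1,0,0,0,0,0,0,0.1]'|head -3
cat > chk.py <<'E'
from ov import *
for n in("scene","top"):
  c=read_camera(n);cv2.imwrite(f"pics/{n}24.png",c["image"]);np.savez(f"pics/{n}24.npz",**c)
s=load("scene24");t=load("top24")
a=draw(s,[],(60,210,260,315),2);b=draw(s,[],(265,235,385,325),3.33)
a2=draw(t,[],(305,110,425,170),3.33);b2=draw(t,[],(190,110,310,190),3.33)
H=lambda x:cv2.resize(x,(400,int(x.shape[0]*400/x.shape[1])))
f=lambda x:cv2.copyMakeBorder(H(x),0,300-H(x).shape[0],0,0,cv2.BORDER_CONSTANT)
cv2.imwrite("pics/c24.png",np.vstack([np.hstack([f(a),f(b)]),np.hstack([f(a2),f(b2)])]))
cams=[(t,.00175),(s,.0007)]
for n,g,r,z0 in (("jaguar",(.634,-.246,.04),60,.01),("large_dove",(.633,-.212,.04),60,.01),("small_dove",(.634,.161,-.187),40,.005),("stick",(.5686,.1736,-1.757),75,.005)):
  print(n,fit(n,g,cams,r,4,z0)[-1])
k=cloud(t)-[0,0,.00175]
for n,g in(("tortoise",(.434,-.002)),("bowl",(.55,.45))):
  for f0 in("top0","top24"):
    Q=(cloud(load(f0))-[0,0,.00175]).reshape(-1,3);m=(np.hypot(Q[:,0]-g[0],Q[:,1]-g[1])<(.05 if n=="tortoise" else .1))&(Q[:,2]>.012);print(n,f0,m.sum(),Q[m].mean(0).round(4))
E
python3 chk.py
```

```text
clock: 43.0
ee_pos: [0.3972, 0.2061, 0.1605]
ee_rot: [3.128, -0.29, -0.007]
ft_force: [-0.6, 0.3, -0.2]
opening: 0.039
clock: 43.42
ee_pos: [0.386, 0.2098, 0.2422]
ee_rot: [-3.125, 0.294, -0.009]
jaguar (array([ 6.4902e+02, -2.4891e+02,  4.0000e-02]), np.float64(5.0), 3038)
large_dove (array([ 646.54, -218.95,   -0.  ]), np.float64(5.69), 3402)
small_dove (array([ 6.3374e+02,  1.6270e+02, -2.6000e-01]), np.float64(3.74), 589)
stick (array([569.57, 169.8 ,  -1.76]), np.float64(4.3), 1278)
tortoise top0 403 [ 0.4325 -0.0037  0.0244]
tortoise top24 408 [ 0.4323 -0.0032  0.0244]
bowl top0 1252 [0.5403 0.4858 0.0387]
bowl top24 1093 [0.5439 0.4938 0.04  ]
```

View pics/c24.png

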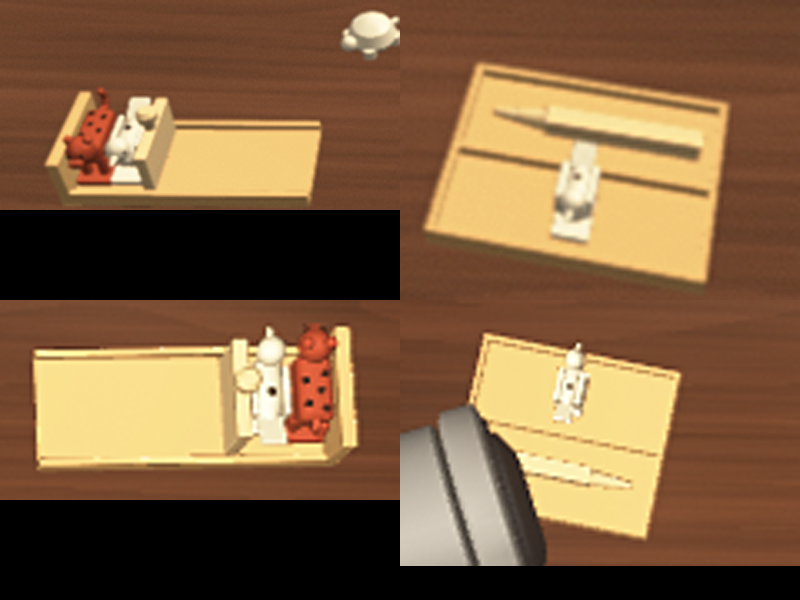

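```bash
python3 - <<'E'
from ov import *
s=load("scene24");t=load("top24");s0=load("scene0")
it=[([B["jaguar"][0]],(.6305+.0037,-.155-.091,.041,.01)),([B["large_dove"][0]],(.6305+.0023,-.155-.057,.041,.01))]
a=draw(s,it,(80,245,155,315),7.5);b=draw(t,it,(365,110,420,165),7.5)
cv2.imwrite("pics/c25.png",np.hstack([a[:412,:387*2][:, :400],b[:412,:400]]))
d=cv2.absdiff(s["image"],s0["image"]).max(2)[225:290,430:510];print("bowl diff",(d>40).sum())
d=cv2.absdiff(s["image"],s0["image"]).max(2)[205:250,225:270];print("tort diff",(d>40).sum())
E
python3 go.py
```

```text
bowl diff 0
tort diff 0
clk 43.52 pos [0.3854 0.2094 0.2397] jaw -100.8 toolz [ 0.001  0.    -1.   ] q [0.32 0.18 1.73 0.   1.24 2.08] open 0.0386 F [-0.  -0.1 -0. ]
```

View pics/c25.png

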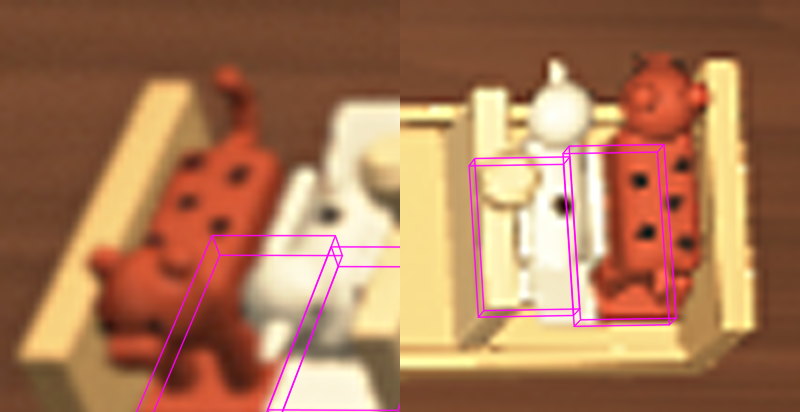

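```bash
python3 -c "
from bench import *
print(close_job())"
```

```text
the job is handed in; nothing more can be done
None
```

Both kits are made up and the job is handed in, at about 43.5 s of the 120 s allowed. No verdict was reported.

- **Rack:** The jaguar stands by the fixed wall and the large dove stands next to it, both upright and across the channel. I pushed the stop up until the force rose from about 4 N to 13 N. The scene camera put its back at rack y ≈ -27.5 mm, against -28 mm for no play.
- **Tray:** The stick lies lengthwise in the compartment nearer the robot. The small dove stands upright in the other one, fitted within about 2 mm of its compartment's middle.
- **Left alone:** Before-and-after scene images of the tortoise and bowl areas show no change. The gripper was clear, with zero wrist force.

Three of the last checks disagreed:

- **Pieces in the rack:** An automatic box fit put the jaguar and large dove about 14 to 15 mm off the middle. I disregarded it because the wall and lips get into the fit. Foot-plate outlines drawn on both camera views agreed with the middle across the channel to within a few millimetres.
- **Top camera along the channel:** In that direction its outlines sat about 6 mm off, while the scene camera's matched to 1 or 2 mm. The wall looked shifted the same way in the top view, so I trusted the scene camera and the contact force.
- **Bowl:** The top camera's depth average moved about 9 mm. I put this down to the arm covering part of the bowl in that view.

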